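# Close up the tins on the sheet pan, full ones at the back

### The arm

A 6-joint arm with a two-finger parallel gripper is mounted at the origin on the work surface. World frame = base frame: x ahead of the robot, y to its left, z up, the work surface at z = 0. Lengths are in m, angles in degrees, forces in N, time in s.
With the tool pointing down it reaches from about 0.4 to 0.825 m from the base axis. Payload 7 kg.
Tool frame: the origin (TCP) lies at the very end of the fingers, on their centre line; the grasp point (between the pads) lies 19 mm behind it; z points along the fingers, y is the direction in which the jaws open and shut (so a half turn about z gives the same grasp; the last joint's range is limited). The gripper opens to 88 mm and grips with 3 to 60 N. Pads are 19 mm wide; open, the fingers measure 130 mm over their backs; the gripper's body (78 mm by 193 mm) begins 47 mm behind the grasp point.
Start: joints at [-59.181, 20.546, 0.682, 0, -70.136, -16.507], TCP at [0.167, -0.654, 0.227] pointing down, gripper open.
Joint ranges: [-176.03, 176.03], [-82.01, 121.73], [-58.28, 71.71], [-173.87, 95.51], [-174.79, -0.11], [-173.66, 173.66]. Speed limits (degrees/s): [136.94, 136.94, 172.46, 180, 180, 180].

### API

Orientations are given as [roll, pitch, yaw] about the fixed x, y, z axes, in that order (R = Rz(yaw) Ry(pitch) Rx(roll)).
In Python, from plant import ctrl gives the robot as it stands.
- The arm moves only by the tool move_arm, never from a script. Its argument "increments" is a list of rows, each a list of 2 entries, a list of its own where there are three numbers: the shift along the world's x, y, z in mm, then the turn about the world's z in rad. A call has exactly 8 rows; each row shifts and turns the pose as measured when the row begins; what a row does not reach is not made up. A row lasts 1/10 s, in which the tool goes at most 50 mm and 8.59 degrees, less where a joint would pass 70% of its speed; a pose out of reach is approached as far as the arm can. A call with a gripper value outside its range is refused whole. "jaw" is the gripper command: -1 is shut, 1 is fully open, values between are in proportion, set as the call begins (left out, the last holds). The fingers move at their own pace and stop on an object; the grip force is fixed at half the most. Time passes only in rows, so rows that do not move let the fingers close, or fill a call up. It gives the time, the measured TCP pose, the force and the opening at its end, in the units of the state.
- ctrl.get_obs(): the state, without advancing time (a new reading comes with each control period).
- ctrl.snapshot(name): name is "side" or "top"; returns a dict with "color" (384x512x3 uint8, red, green, blue), "fx", "fy", "cx", "cy" (pixels), "R" (3x3) and "t" (3): a world point X has camera coordinates R X + t. Camera axes: x right, y down, z forward; pixel columns grow to the right and rows downward; lengths in m; the calibration is good to about 2 mm. A picture is of the moment at which its call begins. There is no depth.
- ctrl.close_job(): hands the job in, once; it reports no verdict.
The state is a dict: "clock": time; "joint_pos": joint angles; "qvel": joint speeds; "tau": joint torques, N m; "tool_pos": TCP position; "orientation": TCP orientation; "force": force on the tool from outside, world axes, zero at the start; "moment": the same for the moment, N m; "opening": finger opening in m.
Only numpy, scipy, OpenCV 4.12 (cv2) and the standard library are available. Lean on these libraries where they do the work, as an engineer would, in place of code of your own. Each camera call takes 0.05 s, during which the arm holds its last target.

### The job

Four closed tins that look alike stand loosely on the sheet pan: two are full and two are empty, and only their weight tells which. Find out by feel, and slide them into a neat closed-up block of two rows of two in the pan's far left corner (seen from the robot): the two full tins along the far rim, the two empty ones in the row before them, all square to the pan and touching one another and the rims. Slide or tip the tins but do not lift or overturn them, and leave everything else where it is.

Things in the scene. Friction and masses are not known exactly. Their poses are not given: they have to be found in the camera images.
- pan: fixed aluminium sheet pan lined with paper. Origin: centre of its underside, on the table. x axis to the far rim (away from the robot), y axis to the left rim. Inside 290 (x) by 460 (y), walls 4 thick; inner floor 4 above the table, rim's top 20 above the table. Inner faces of the far and left rims at +145 in x and +230 in y.
- tin_a_mid (a point): closed square metal tin, 76 x 76 x 46 high, lid stays shut; one of four identical ones. This point is its centre, 23 above its underside; axes square to its sides, z up. At the start the four stand in a loose line along y in the pan's near half, about 100 apart, turned up to 0.2 rad from square
- tin_b_mid (a point): second of the four identical tins; same point and axes. Two of the four (any two) hold a stack of steel baking discs and weigh 0.7 to 0.95 kg; the other two hold only a card disc and weigh about 0.09 kg; nothing visible tells which
- tin_c_mid (a point): third of the four identical tins; same point and axes. All slide on the pan with a friction coefficient of 0.45 to 0.6 (pushed near the top they tend to tip and bind); the contents have 1 to 2 of play inside
- tin_d_mid (a point): fourth of the four identical tins; same point and axes
- cutter: plain round steel pastry cutter, a ring 36 across and 28 high, standing in the pan's near right corner; origin at the centre of its underside. Not part of the job
- bowl: round steel mixing bowl, 210 across, 85 high, on the table left of the pan; origin at the centre of its underside. Not part of the job
- jar: amber glass jar, 72 across, 110 high, on the table right of the pan; origin at the centre of its underside. Not part of the job
- spatula: spatula lying on the table right of the pan, about 250 long; origin at the centre of its underside. Not part of the job
- cakes: stack of three small round cakes, 66 across, 54 high, on the table left of the pan; origin at the centre of its underside. Not part of the job
- scraper: bench scraper lying flat on the table right of the pan, about 120 x 110; origin at the centre of its underside. Not part of the job

How it is judged:
By the outcome, as a careful person would: the job done as asked, in the order asked, and still so for the second after the job is handed in, with the robot touching nothing.
It also fails if it takes over 72 s, if anything falls off the work surface, if the arm or the gripper's body presses on something with over 40 N, if the wrist force passes 120 N, or if a joint passes its speed limit or range.

## Working session

There is one attempt and no reset: what is moved stays moved. The work goes in short steps, Python scripts to look and compute and a tool call to move; the robot and the scene stay as the last step left them, time stands still between calls to the robot, and variables do not carry over. Pictures are saved under pics/ and viewed, and the job is handed in when it is done.

Besides the shell and the picture viewer there is one more tool, called after "Call:" in YAML: its name, and indented under it one key for each argument. move_arm: Moves the arm, as the interface text tells. Its arguments: {"type":"object","properties":{"increments":{"type":"array","items":{"type":"array"}},"jaw":{"type":"number"}},"required":["increments"]}

```bash
mkdir -p pics; ls; python3 - <<'E'
from plant import ctrl
import cv2
o=ctrl.get_obs(); print(o)
for n in("top","side"):
    s=ctrl.snapshot(n); cv2.imwrite(f"pics/{n}0.png",cv2.cvtColor(s["color"],cv2.COLOR_RGB2BGR))
    print(n,s["fx"],s["fy"],s["cx"],s["cy"],s["R"],s["t"])
E
```

```text
pics
{'clock': 0.0, 'joint_pos': array([-5.91822374e+01,  2.05909460e+01,  6.32375083e-01, -2.00541408e-02,
       -7.01344683e+01, -1.65064820e+01]), 'qvel': array([-0.08678864,  0.03067963, -0.0175543 , -0.08223173,  0.01535723,
        0.06202486]), 'tau': array([ 1.78894206e-03, -5.82718492e+01,  2.93050539e+01,  6.99776441e+00,
        6.57933037e-03, -1.67744938e-04]), 'tool_pos': array([ 0.16669822, -0.65358226,  0.22561778]), 'orientation': array([ 1.79905438e+02, -8.36211454e-03, -1.65695542e+02]), 'force': array([0.06211764, 0.92056215, 0.1462113 ]), 'moment': array([ 0.02783301,  0.05877112, -0.04946171]), 'opening': 0.08773811429477928}
top 371.3154822229063 371.3154822229063 254.47698002889976 190.34207979183364 [[-0.01527184 -0.99978184  0.01424914]
 [-0.99623803  0.01399884 -0.08552086]
 [ 0.08530273 -0.0155016  -0.99623448]] [-0.02389111  0.50303737  1.4503639 ]
side 455.9926504498915 455.9926504498915 252.40014907724424 193.99952863570155 [[-7.72905101e-01 -6.34521631e-01 -7.16446412e-05]
 [-4.13052564e-01  5.03221324e-01 -7.59049325e-01]
 [ 4.81669269e-01 -5.86643502e-01 -6.51033115e-01]] [0.37370043 0.24586711 1.27299465]
```

View pics/top0.png

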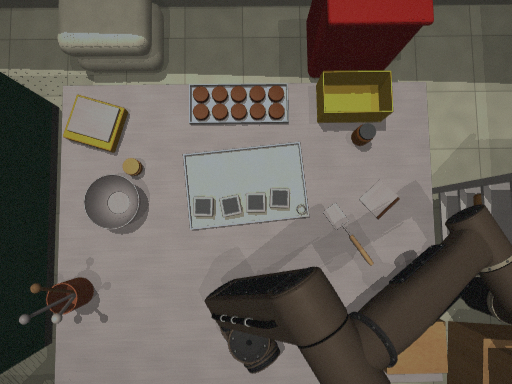

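View pics/side0.png

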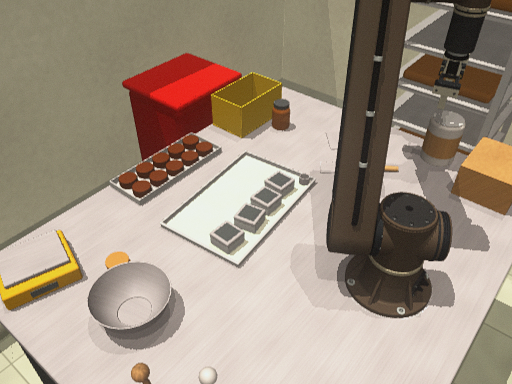

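```bash
cat > h.py <<'E'
import numpy as np, cv2
from plant import ctrl
def ray(s,px,z):
    px=np.atleast_2d(px).astype(float)
    d=np.c_[(px[:,0]-s["cx"])/s["fx"],(px[:,1]-s["cy"])/s["fy"],np.ones(len(px))]
    R=np.array(s["R"]);t=np.array(s["t"]); c=-R.T@t; w=d@R
    return c+w*((z-c[2])/w[:,2])[:,None]
def proj(s,X):
    p=np.atleast_2d(X)@np.array(s["R"]).T+s["t"]
    return np.c_[s["fx"]*p[:,0]/p[:,2]+s["cx"],s["fy"]*p[:,1]/p[:,2]+s["cy"]]
def save(img,name,box=None,f=1):
    if box: x0,y0,x1,y1=box; img=img[y0:y1,x0:x1]
    cv2.imwrite(name,cv2.resize(cv2.cvtColor(img,cv2.COLOR_RGB2BGR),None,fx=f,fy=f,interpolation=cv2.INTER_CUBIC))
E
python3 - <<'E'
from h import *
import pickle
s=ctrl.snapshot("top"); pickle.dump(s,open("top0.pkl","wb"))
save(s["color"],"pics/top1z.png",(175,135,320,240),5.5)
s=ctrl.snapshot("side"); pickle.dump(s,open("side0.pkl","wb"))
save(s["color"],"pics/side1z.png",(155,145,325,270),4.6)
E
```

```text
(no output)
```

View pics/top1z.png

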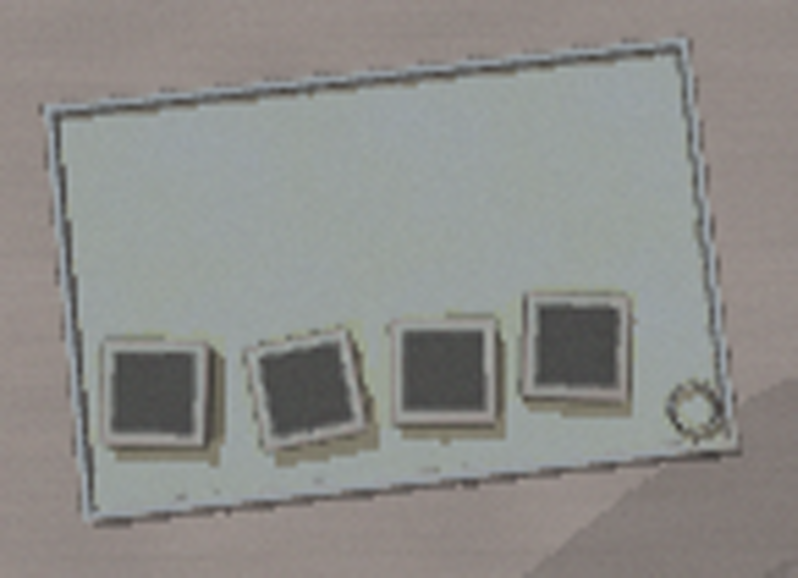

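View pics/side1z.png

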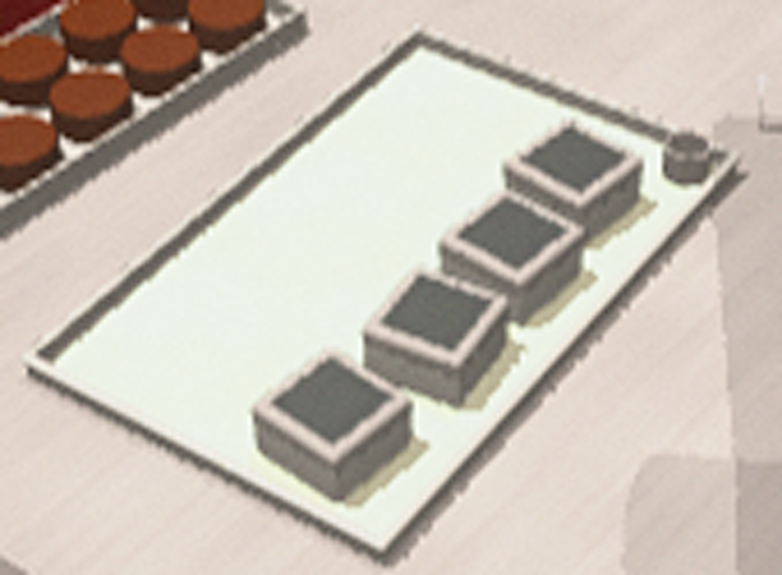

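```bash
cat >> h.py <<'E'
def tins(s):
    """dark lid squares -> centre (top at z=.05), yaw mod 90 (world deg)"""
    g=cv2.cvtColor(s["color"],cv2.COLOR_RGB2GRAY); f=4
    poly=proj(s,panpts([[-.14,-.225],[-.14,.225],[.14,.225],[.14,-.225]],.03)).astype(np.int32) if PAN is not None else None
    m0=np.zeros_like(g); cv2.fillConvexPoly(m0,poly,255)
    G=cv2.resize(g,None,fx=f,fy=f,interpolation=cv2.INTER_CUBIC); M=cv2.resize(m0,None,fx=f,fy=f)
    b=((G<110)&(M>0)).astype(np.uint8)
    b=cv2.morphologyEx(b,cv2.MORPH_OPEN,np.ones((13,13)))
    out=[]
    for c in cv2.findContours(b,cv2.RETR_EXTERNAL,cv2.CHAIN_APPROX_NONE)[0]:
        if cv2.contourArea(c)<60*16: continue
        q=cv2.boxPoints(cv2.minAreaRect(c)); q=(q+.5)/f-.5
        W=ray(s,q,.05)[:,:2]; e=W[1]-W[0]
        out.append((W.mean(0),np.linalg.norm(e),np.linalg.norm(W[2]-W[1]),(np.degrees(np.arctan2(e[1],e[0]))+45)%90-45))
    return sorted(out,key=lambda r:-r[0][1])
PAN=None
def panpts(P,z):
    P=np.atleast_2d(P); c,sn=np.cos(PAN[2]),np.sin(PAN[2])
    return np.c_[PAN[0]+c*P[:,0]-sn*P[:,1],PAN[1]+sn*P[:,0]+c*P[:,1],np.full(len(P),z)]
def topan(W):
    W=np.atleast_2d(W)[:,:2]-PAN[:2]; c,sn=np.cos(PAN[2]),np.sin(PAN[2])
    return np.c_[c*W[:,0]+sn*W[:,1],-sn*W[:,0]+c*W[:,1]]
E
python3 - <<'E'
import pickle,h
from h import *
s=pickle.load(open("top0.pkl","rb"));s2=pickle.load(open("side0.pkl","rb"))
c=np.array([[45,106],[687,39],[739,453],[89,521]])/5.5+[175,135]-.4
W=ray(s,c,.02); print(W.round(4), W.mean(0)); 
for i in range(4): print(np.linalg.norm(W[i]-W[i-1]),np.degrees(np.arctan2(*(W[i]-W[i-1])[[1,0]])))
c2=np.array([[28,364],[420,32],[742,158],[385,555]])/4.6+[155,145]-.4
W=ray(s2,c2,.02); print(W.round(4), W.mean(0)); 
for i in range(4): print(np.linalg.norm(W[i]-W[i-1]),np.degrees(np.arctan2(*(W[i]-W[i-1])[[1,0]])))
E
```

```text
[[ 0.6529  0.2527  0.02  ]
 [ 0.6966 -0.2154  0.02  ]
 [ 0.3941 -0.2451  0.02  ]
 [ 0.3528  0.221   0.02  ]] [0.52409478 0.00330554 0.02      ]
0.301800955047078 6.022619464518214
0.47008625798591774 -84.66864261269777
0.30389022678212907 -174.393306798947
0.4679102694756098 95.07326451891011
[[ 0.6443  0.2545  0.02  ]
 [ 0.6882 -0.2108  0.02  ]
 [ 0.3937 -0.2396  0.02  ]
 [ 0.3476  0.2285  0.02  ]] [0.51844479 0.00817417 0.02      ]
0.29780027900628925 5.010688175068403
0.46740531341970354 -84.61533598182605
0.2958964902978403 -174.41537317486348
0.47038558841097217 95.61600431451183
```

```bash
python3 - <<'E'
import pickle,h
from h import *
for n,pts in(("top0",[(0.6529,.2527),(.6966,-.2154),(.3941,-.2451),(.3528,.221)]),("side0",[(0.6443,.2545),(.6882,-.2108),(.3937,-.2396),(.3476,.2285)])):
    s=pickle.load(open(n+".pkl","rb")); R=np.array(s["R"]); print(n,"cam",-R.T@s["t"])
    im=s["color"].astype(np.float32); d=im[...,2]-im[...,0]
    P=np.array([[*p,.02] for p in pts]); 
    L=[]
    for i in range(4):
        a,b=P[i],P[(i+1)%4]; t=(b-a)/np.linalg.norm(b-a); nrm=np.array([-t[1],t[0],0])
        if np.dot(nrm,a-P.mean(0))<0: nrm=-nrm
        offs=np.arange(-.012,.0121,.0005); al=np.linspace(.12,.88,60)
        if i==0:pass
        prof=[]
        for u in al:
            px=proj(s,a+(b-a)*u+offs[:,None]*nrm).astype(np.float32)
            prof.append(cv2.remap(d,px[:,0].reshape(1,-1),px[:,1].reshape(1,-1),cv2.INTER_LINEAR)[0])
        prof=np.array(prof); m=np.median(prof,0); 
        print(i,m[::4].round(0))
E
```

```text
top0 cam [ 0.3770601  -0.00844488  1.48826315]
0 [ -3.  -8.  -6.  -0.   6.   9.   3.  -5.  -9. -11. -12. -12. -13.]
1 [  1.  -0.   0.   5.   8.   6.  -2. -10. -12. -12. -13. -13. -12.]
2 [  3.   4.   6.   9.   5.  -3.  -8. -10. -11. -12. -13. -12. -13.]
3 [  4.   2.  -2.  -2.   2.   8.   9.   1.  -8. -12. -13. -13. -13.]
side0 cam [-0.2227714   0.86018947  1.01541371]
0 [-18. -19. -16. -13. -12. -12. -14. -16. -18. -19. -20. -21. -22.]
1 [-15. -14. -14. -14. -15. -16. -18. -19. -20. -20. -21. -22. -22.]
2 [ -8. -11. -15. -18. -19. -16. -12. -12. -14. -16. -18. -20. -22.]
3 [ -8.  -9. -11. -10. -11. -13. -15. -13. -12. -14. -18. -21. -22.]
```

```bash
python3 - <<'E'
import pickle,h
from h import *
s=pickle.load(open("top0.pkl","rb"))
im=s["color"].astype(np.float32); d=im[...,2]-im[...,0]; d=cv2.GaussianBlur(d,(0,0),.6)
pts=[(0.6529,.2527),(.6966,-.2154),(.3941,-.2451),(.3528,.221)]
P=np.array([[*p,.02] for p in pts]); lines=[]
for i in range(4):
    a,b=P[i],P[(i+1)%4]; t=(b-a)/np.linalg.norm(b-a); nrm=np.array([-t[1],t[0],0])
    if np.dot(nrm,a-P.mean(0))<0: nrm=-nrm
    offs=np.arange(-.008,.0101,.00025); E=[]
    for u in np.linspace(.05,.95,120):
        X=a+(b-a)*u+offs[:,None]*nrm
        px=proj(s,X).astype(np.float32)
        p=cv2.remap(d,px[:,0].reshape(1,-1),px[:,1].reshape(1,-1),cv2.INTER_LINEAR)[0]
        k=np.where(p>-3)[0]
        if len(k) and k[-1]<len(p)-1: E.append(X[k[-1],:2])
    E=np.array(E,np.float32); l=cv2.fitLine(E,cv2.DIST_HUBER,0,.001,.001).ravel(); lines.append(l)
    print(i,len(E),l,np.degrees(np.arctan2(l[1],l[0])))
def X(l,m):
    A=np.c_[l[:2],-m[:2]]; k=np.linalg.solve(A,m[2:]-l[2:]); return l[2:]+k[0]*l[:2]
C=np.array([X(lines[i],lines[i-1]) for i in range(4)]); print(C, C.mean(0))
c=C.mean(0)
ths=[np.arctan2(*( (C[0]-C[3]))[[1,0]]),np.arctan2(*(C[1]-C[2])[[1,0]]),np.arctan2(*(C[0]-C[1])[[1,0]])-np.pi/2,np.arctan2(*(C[3]-C[2])[[1,0]])-np.pi/2]
print(np.degrees(ths),[np.linalg.norm(C[i]-C[i-1]) for i in range(4)])
E
```

```text
0 120 [ 0.09558376 -0.9954214   0.6746416   0.03863808] -84.515076
1 115 [ 0.9956178   0.09351586  0.5373451  -0.23106106] 5.365904
2 118 [ 0.09679785 -0.99530405  0.36843035  0.05536376] -84.44519
3 120 [0.9954179  0.09562003 0.50255543 0.23963866] 5.487007
[[ 0.65394443  0.25418112]
 [ 0.69908035 -0.21586968]
 [ 0.39756334 -0.24419041]
 [ 0.35191607  0.22516821]] [0.52562606 0.00482231]
[5.4870076 5.3659043 5.4849215 5.5548015] [np.float32(0.30341867), np.float32(0.4722129), np.float32(0.30284414), np.float32(0.4715731)]
```

```bash
sed -i 's/^PAN=None/PAN=np.array([.5256,.0048,.0955])/' h.py; python3 - <<'E'
import pickle
from h import *
for n in("top0","side0"):
    s=pickle.load(open(n+".pkl","rb"))
    for c,a,b,y in tins(s): print(n,c.round(4),"pan",(topan(c)[0]*1000).round(1),round(a*1e3,1),round(b*1e3,1),"relyaw",round(y-5.47,1))
s=pickle.load(open("top0.pkl","rb"))
print(proj(s,panpts([[.149,.234],[.149,-.234],[-.149,-.234],[-.149,.234]],.02)))
g=cv2.cvtColor(s["color"],cv2.COLOR_RGB2GRAY); q=(np.array([690,410])/5.5+[175,135]); print("cutter",ray(s,q,.032),topan(ray(s,q,.032)))
E
```

```text
top0 [0.4428 0.1711] pan [-66.6 173.4] 56.1 57.0 relyaw -5.6
top0 [0.4435 0.0641] pan [-76.1  66.9] 58.6 57.6 relyaw 5.1
top0 [ 0.4548 -0.0331] pan [-74. -31.] 57.3 55.3 relyaw -6.3
top0 [ 0.4712 -0.1275] pan [ -66.8 -126.5] 56.8 57.7 relyaw -8.5
side0 [0.4267 0.1715] pan [-82.5 175.4] 51.8 25.5 relyaw -3.3
side0 [0.438 0.055] pan [-82.5  58.3] 37.0 43.5 relyaw 33.9
side0 [ 0.4532 -0.033 ] pan [-75.7 -30.8] 55.0 57.6 relyaw 12.8
side0 [ 0.4715 -0.1275] pan [ -66.5 -126.6] 55.7 61.9 relyaw 13.6
[[182.96457973 154.18983572]
 [299.14991693 141.77919907]
 [308.23659862 215.59217026]
 [190.13765654 228.7731718 ]]
cutter [[ 0.42355053 -0.21046882  0.032     ]] [[-0.1221114  -0.20455699]]
```

Call:
move_arm:
  increments:
    - [[19, 33, -5], 0.08]
    - [[19, 33, -5], 0.08]
    - [[19, 33, -5], 0.08]
    - [[19, 33, -5], 0.08]
    - [[19, 33, -5], 0.08]
    - [[19, 33, -5], 0.08]
    - [[19, 33, -5], 0.08]
    - [[19, 33, -5], 0.08]
  jaw: 1

```text
clock: 1.0
tool_pos: [0.3195, -0.3831, 0.1821]
orientation: [179.8, -0.1, -128.1]
force: [1.4, -0.0, 0.5]
opening: 0.0874
```

Call:
move_arm:
  increments:
    - [[20, 34, -8], 0.08]
    - [[20, 34, -8], 0.08]
    - [[20, 34, -8], 0.08]
    - [[20, 34, -8], 0.08]
    - [[20, 34, -8], 0.08]
    - [[20, 34, -8], 0.08]
    - [[20, 34, -8], 0.08]
    - [[12, 18, -4], 0.05]

```text
clock: 1.8
tool_pos: [0.4766, -0.1141, 0.1215]
orientation: [-179.9, -0.0, -91.4]
force: [-1.1, -0.3, -0.3]
opening: 0.0877
```

Call:
move_arm:
  increments:
    - [[-4, -10, -10], -0.02]
    - [[-1, -3, -12], -0.008]
    - [[0, 0, -15], 0]
    - [[0, 0, -15], 0]
    - [[0, 0, -15], 0]
    - [[0, 0, -15], 0]
    - [[0, 0, -10], 0]
    - [[0, 0, 0], 0]

```text
clock: 2.6
tool_pos: [0.4714, -0.1264, 0.0251]
orientation: [-179.9, -0.0, -93.0]
force: [0.4, -0.6, -0.7]
opening: 0.0878
```

```bash
python3 - <<'E'
from h import *
o=ctrl.get_obs(); print(o["tool_pos"],o["orientation"],o["force"],o["moment"])
s=ctrl.snapshot("side"); save(s["color"],"pics/side2.png",(230,120,350,220),5)
E
```

```text
[ 0.47143374 -0.12638625  0.02509531] [-1.79887904e+02 -8.65120809e-03 -9.29582992e+01] [ 0.42210303 -0.57908722 -0.68401531] [ 0.01763361  0.12780281 -0.00396215]
```

View pics/side2.png

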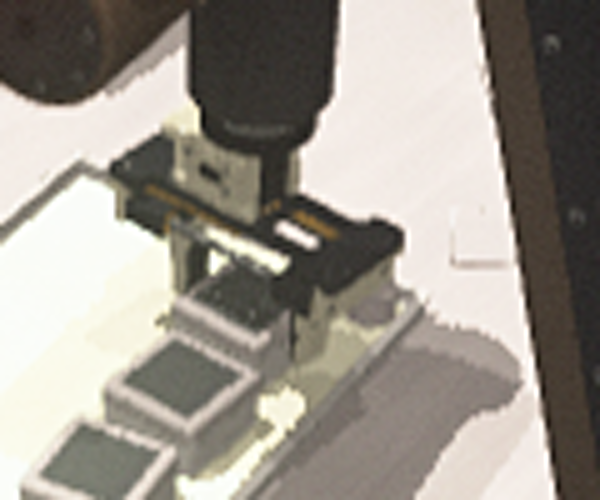

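The fingers straddle the right-hand tin (about pixel 230,300 in the crop) with its lid between them. Now I push to feel its weight.

Call:
move_arm:
  increments:
    - [[4, 0, 0], 0]
    - [[4, 0, 0], 0]
    - [[4, 0, 0], 0]
    - [[4, 0, 0], 0]
    - [[4, 0, 0], 0]
    - [[4, 0, 0], 0]
    - [[4, 0, 0], 0]
    - [[4, 0, 0], 0]

```text
clock: 3.45
tool_pos: [0.5003, -0.1271, 0.026]
orientation: [179.6, -0.0, -93.1]
force: [-5.9, 1.0, 0.6]
opening: 0.0875
```

```bash
python3 - <<'E'
from h import *
import pickle
o=ctrl.get_obs(); print(o["tool_pos"],o["force"],o["moment"],o["tau"])
for i in range(3):
    s=ctrl.snapshot("top");o=ctrl.get_obs();print(o["force"],o["moment"],o["tool_pos"])
save(s["color"],"pics/top3.png",(175,135,320,240),5.5)
E
```

```text
[ 0.50027035 -0.12714519  0.02600998] [-5.93343468  0.96554084  0.62595046] [ 0.13734342  2.07822793 -0.00220331] [ 6.92185275e-01 -4.68354177e+01  2.27104890e+01  5.52966937e+00
  2.02056885e+00 -2.14300939e-02]
[-2.0441098  -0.11266576 -1.42159976] [ 3.04219362e-03  1.12305633e+00 -2.11869811e-04] [ 0.50117999 -0.12712636  0.02606371]
[-2.27944508 -0.75307616 -0.13825018] [-0.27189475  1.02343444  0.00199575] [ 0.50118915 -0.12709446  0.02607242]
[-2.33949034 -0.2396426  -1.8712659 ] [-0.25062821  0.86107167  0.03687482] [ 0.50122694 -0.12710322  0.02611983]
```

View pics/top3.png

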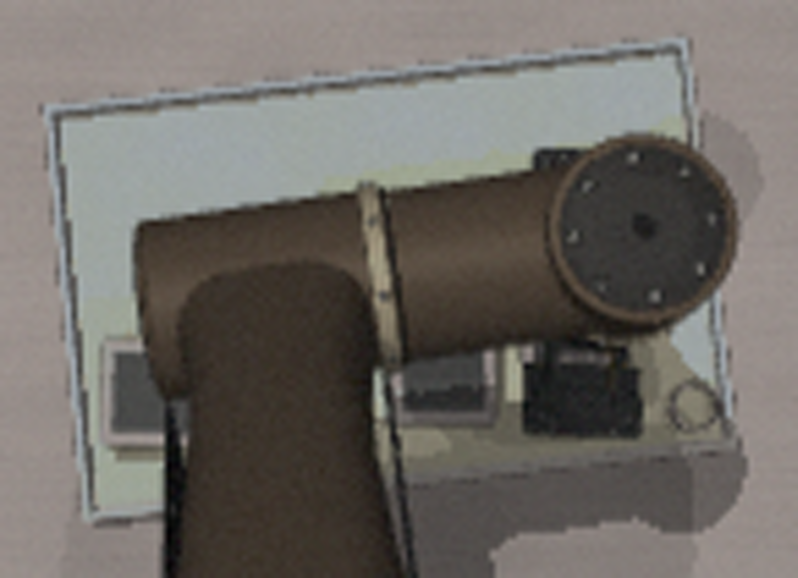

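```bash
cat >> h.py <<'E'
def go(*pts):
    o=ctrl.get_obs(); p=o["tool_pos"]; print("pan",(topan(p)[0]*1e3).round(1),"z",p[2].round(4),"yawrel",round(((o["orientation"][2]-np.degrees(PAN[2])+45)%90)-45,2),"F",o["force"].round(1),"M",o["moment"].round(2),"open",o["opening"].round(4))
    for q in pts:
        w=panpts([[q[0]/1e3,q[1]/1e3]],0)[0]; print(q,"delta",((w-p)[:2]*1e3).round(1)); p=w
E
python3 -c "
from h import *
go((100,-120),(100,184),(104,191),(104,192))"
```

```text
Traceback (most recent call last):
  File "h.py", line 37, in go
    o=ctrl.get_obs(); p=o["tool_pos"]; print("pan",(topan(p)[0]*1e3).round(1),"z",p[2].round(4),"yawrel",round(((o["orientation"][2]-np.degrees(PAN[2])+45)%90)-45,2),"F",o["force"].round(1),"M",o["moment"].round(2),"open",o["opening"].round(4))
                                                                                                                                                                                                                              ^^^^^^^^^^^^^^^^^^
AttributeError: 'float' object has no attribute 'round'
```

Call:
move_arm:
  increments:
    - [[0, 0, 0], 0]
    - [[0, 0, 0], 0]
    - [[0, 0, 0], 0]
    - [[0, 0, 0], 0]
    - [[3, 0, 0], 0.03]
    - [[8, 0, 0], 0.04]
    - [[12, 0, 0], 0.04]
    - [[12, 0, 0], 0.04]
  jaw: -1

```text
clock: 4.4
tool_pos: [0.5315, -0.1277, 0.0261]
orientation: [179.3, -0.0, -84.3]
force: [-4.6, -0.1, -2.1]
opening: 0.0756
```

```bash
sed -i 's/o\["opening"\].round(4)/round(o["opening"],4)/' h.py; python3 -c "
from h import *
go((100,-115),(100,170),(100,184),(104,184),(104,192))"
```

```text
pan [  -6.7 -132.4] z 0.0261 yawrel 0.23 F [-4.6 -0.1 -2.1] M [-0.07  1.42 -0.03] open 0.0756
(100, -115) delta [104.6  27.5]
(100, 170) delta [-27.2 283.7]
(100, 184) delta [-1.3 13.9]
(104, 184) delta [4.  0.4]
(104, 192) delta [-0.8  8. ]
```

Call:
move_arm:
  increments:
    - [[10, 4, 0], 0]
    - [[16, 6, 0], 0]
    - [[18, 12, 0], 0]
    - [[18, 20, 0], 0]
    - [[14, 25, 0], 0]
    - [[10, 25, 0], 0]
    - [[4, 25, 0], 0]
    - [[0, 25, 0], 0]

```text
clock: 5.2
tool_pos: [0.6283, 0.016, 0.0261]
orientation: [179.5, -0.2, -85.1]
force: [-0.2, -3.7, -3.1]
opening: 0.0755
```

```bash
python3 -c "
from h import *
go((101,170),(104,192))"
```

```text
pan [103.3   1.4] z 0.0261 yawrel -0.59 F [-0.2 -3.7 -3.1] M [-1.19  0.08 -0.13] open 0.0755
(101, 170) delta [-18.4 167.6]
(104, 192) delta [ 0.9 22.2]
```

Call:
move_arm:
  increments:
    - [[-3, 24, 0], 0.003]
    - [[-3, 25, 0], 0.003]
    - [[-3, 25, 0], 0.003]
    - [[-2, 25, 0], 0]
    - [[-2, 25, 0], 0]
    - [[-2, 20, 0], 0]
    - [[-1, 14, 0], 0]
    - [[-1, 8, 0], 0]

```text
clock: 6.0
tool_pos: [0.6158, 0.1905, 0.0263]
orientation: [179.8, -0.5, -84.9]
force: [-0.5, -4.5, -0.9]
opening: 0.0756
```

```bash
python3 -c "
from h import *
go((101,186),(104,192))"
```

```text
pan [107.5 176.2] z 0.0263 yawrel -0.34 F [-0.5 -4.5 -0.9] M [-1.67  0.36  0.11] open 0.0756
(101, 186) delta [-7.4  9.1]
(104, 192) delta [2.4 6.3]
```

Call:
move_arm:
  increments:
    - [[-1, 4, 0], 0.003]
    - [[0, 4, 0], 0.003]
    - [[0, 3, 0], 0]
    - [[0, 2, 0], 0]
    - [[0, 2, 0], 0]
    - [[0, 2, 0], 0]
    - [[0, 2, 0], 0]
    - [[0, 2, 0], 0]

```text
clock: 6.8
tool_pos: [0.6143, 0.2067, 0.0264]
orientation: [179.5, -0.8, -84.9]
force: [-1.3, -6.8, 1.0]
opening: 0.0758
```

```bash
python3 -c "
from h import *
go((107,192))"
```

```text
pan [107.6 192.6] z 0.0264 yawrel -0.35 F [-1.3 -6.8  1. ] M [-2.29  0.74  0.08] open 0.0758
(107, 192) delta [-0.5 -0.6]
```

Call:
move_arm:
  increments:
    - [[0, 2, 0], 0.003]
    - [[0, 3, 0], 0.003]
    - [[0, 3, 0], 0]
    - [[1, 3, 0], 0]
    - [[2, 1, 0], 0]
    - [[2, 1, 0], 0]
    - [[3, 1, 0], 0]
    - [[3, 1, 0], 0]

```text
clock: 7.6
tool_pos: [0.6147, 0.207, 0.0268]
orientation: [178.1, -1.7, -85.0]
force: [-15.5, -3.4, 10.5]
opening: 0.076
```

```bash
python3 -c "
from h import *
go((107,192))"
```

```text
pan [108.  192.7] z 0.0268 yawrel -0.43 F [-15.5  -3.4  10.5] M [-0.56  5.38  0.58] open 0.076
(107, 192) delta [-0.9 -0.8]
```

Call:
move_arm:
  increments:
    - [[0, 0, 0], 0]
    - [[0, 0, 0], 0]
    - [[0, 0, 5], 0]
    - [[0, 0, 20], 0]
    - [[-5, -10, 25], -0.02]
    - [[-15, -25, 20], -0.03]
    - [[-25, -35, 10], -0.03]
    - [[-30, -38, 0], -0.03]
  jaw: 1

```text
clock: 8.4
tool_pos: [0.548, 0.1046, 0.113]
orientation: [179.1, -1.3, -91.3]
force: [0.2, -0.6, 0.7]
opening: 0.0876
```

```bash
python3 -c "
from h import *
go((-74,-31))
s=ctrl.snapshot('top');save(s['color'],'pics/top4.png',(175,135,320,240),5.5)"
```

```text
pan [31.8 97.2] z 0.113 yawrel -6.78 F [ 0.2 -0.6  0.7] M [ 0.04  0.06 -0.03] open 0.0876
(-74, -31) delta [ -93.1 -137.7]
```

View pics/top4.png

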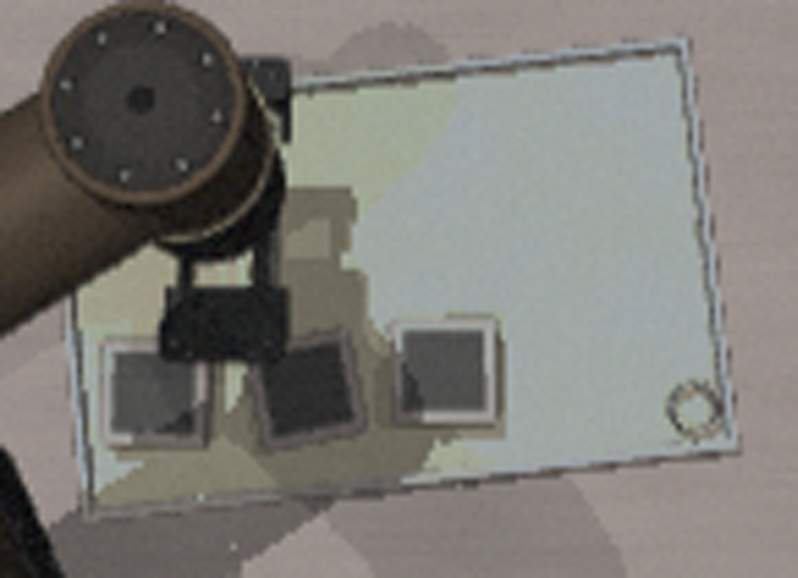

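Call:
move_arm:
  increments:
    - [[-16, -26, 0], 0]
    - [[-18, -28, 0], 0]
    - [[-18, -28, 0], 0.005]
    - [[-18, -26, 0], 0.005]
    - [[-12, -15, 0], 0]
    - [[-6, -7, 0], 0]
    - [[-2, -2, 0], 0]
    - [[0, 0, 0], 0]

```text
clock: 9.25
tool_pos: [0.4544, -0.0361, 0.1189]
orientation: [179.9, -0.9, -91.2]
force: [0.0, -0.3, 0.8]
opening: 0.0877
```

```bash
python3 -c "
from h import *
go((-74,-31))"
```

```text
pan [-74.8 -33.9] z 0.1189 yawrel -6.64 F [ 0.  -0.3  0.8] M [0.11 0.03 0.  ] open 0.0877
(-74, -31) delta [0.5 2.9]
```

Call:
move_arm:
  increments:
    - [[1, 2, -10], 0]
    - [[0, 1, -14], 0]
    - [[0, 0, -16], 0]
    - [[0, 0, -16], 0]
    - [[0, 0, -16], 0]
    - [[0, 0, -14], 0]
    - [[0, 0, -8], 0]
    - [[1, 0, 0], 0]

```text
clock: 10.05
tool_pos: [0.4614, -0.0267, 0.0166]
orientation: [179.9, -0.9, -90.8]
force: [-0.8, 0.5, 1.0]
opening: 0.0878
```

Call:
move_arm:
  increments:
    - [[4, 0, 0], 0]
    - [[4, 0, 0], 0]
    - [[4, 0, 0], 0]
    - [[4, 0, 0], 0]
    - [[4, 0, 0], 0]
    - [[4, 0, 0], 0]
    - [[4, 0, 0], 0]
    - [[4, 0, 0], 0]

```text
clock: 10.85
tool_pos: [0.4982, -0.0258, 0.0185]
orientation: [-179.9, -0.9, -90.8]
force: [0.8, -0.1, 0.8]
opening: 0.0878
```

```bash
python3 -c "
from h import *
go((-74,-31))
ctrl.snapshot('top');go()
ctrl.snapshot('top');go()"
```

```text
pan [-30.2 -27.8] z 0.0185 yawrel -6.25 F [ 0.8 -0.1  0.8] M [ 0.08  0.22 -0.04] open 0.0878
(-74, -31) delta [-43.3  -7.3]
pan [-29.4 -27.8] z 0.0186 yawrel -6.23 F [ 0.7 -0.7  0.4] M [ 0.07 -0.06  0.1 ] open 0.0876
pan [-29.8 -27.8] z 0.0185 yawrel -6.24 F [-0.8  0.4  0.3] M [0.11 0.16 0.  ] open 0.0873
```

Call:
move_arm:
  increments:
    - [[-6, 0, 0], 0]
    - [[0, 0, 16], 0]
    - [[0, 0, 22], 0]
    - [[-5, 10, 15], 0.04]
    - [[-10, 20, 5], 0.05]
    - [[-14, 25, 0], 0.05]
    - [[-12, 22, 0], 0.04]
    - [[-5, 10, 0], 0.02]

```text
clock: 11.75
tool_pos: [0.4407, 0.0618, 0.0779]
orientation: [-180.0, -0.9, -79.1]
force: [0.6, 0.1, -0.5]
opening: 0.0877
```

```bash
python3 -c "
from h import *
go((-76,67))
s=ctrl.snapshot('top');save(s['color'],'pics/top5.png',(175,135,320,240),5.5)
s=ctrl.snapshot('side');save(s['color'],'pics/side5.png',(155,145,325,270),4.6)"
```

```text
pan [-79.   64.8] z 0.0779 yawrel 5.39 F [ 0.6  0.1 -0.5] M [0.01 0.06 0.01] open 0.0877
(-76, 67) delta [2.8 2.5]
```

View pics/side5.png

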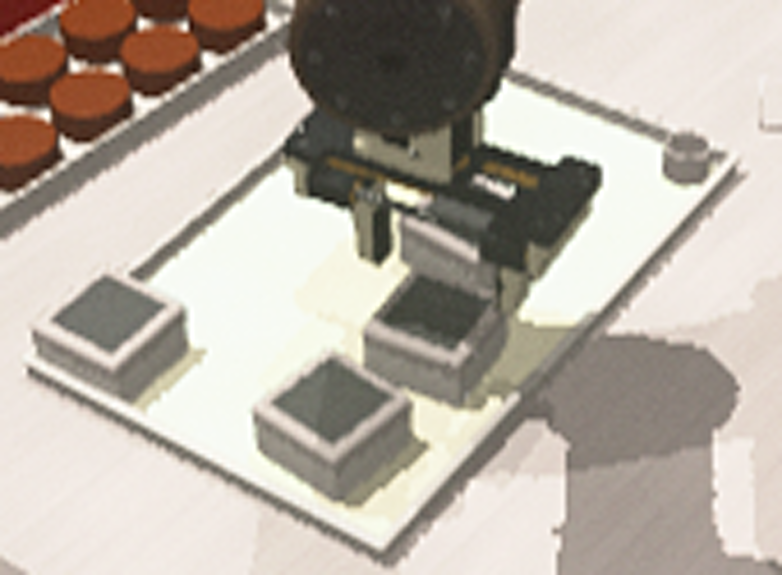

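The side view shows the first tin in the far-left corner (around 110,335). The open fingers are above the second tin from the left (around 430,320).

Call:
move_arm:
  increments:
    - [[2, 1, -4], 0]
    - [[1, 1, -10], 0]
    - [[0, 0, -14], 0]
    - [[0, 0, -12], 0]
    - [[0, 0, -6], 0]
    - [[0, 0, -1], 0]
    - [[4, 0, 0], 0]
    - [[4, 0, 0], 0]

```text
clock: 12.65
tool_pos: [0.4521, 0.0597, 0.0254]
orientation: [179.7, -1.0, -79.6]
force: [-7.3, 1.2, 4.6]
opening: 0.0874
```

Call:
move_arm:
  increments:
    - [[4, 0, 0], 0]
    - [[4, 0, 0], 0]
    - [[4, 0, 0], 0]
    - [[4, 0, 0], 0]
    - [[4, 0, 0], 0]
    - [[4, 0, 0], 0]
    - [[4, 0, 0], 0]
    - [[4, 0, 0], 0]

```text
clock: 13.45
tool_pos: [0.4728, 0.0529, 0.0243]
orientation: [178.2, -1.2, -80.0]
force: [-5.1, 0.4, 1.5]
opening: 0.0877
```

```bash
python3 -c "
from h import *
go((0,67),(101,60))
ctrl.snapshot('top');go()"
```

```text
pan [-48.   52.9] z 0.0243 yawrel 4.54 F [-5.1  0.4  1.5] M [ 0.11  2.07 -0.07] open 0.0877
(0, 67) delta [46.4 18.6]
(101, 60) delta [101.2   2.7]
pan [-47.5  52.8] z 0.0243 yawrel 4.55 F [-4.8 -1.   0.8] M [-0.39  1.81  0.07] open 0.0878
```

Call:
move_arm:
  increments:
    - [[-5, 1, 0], 0]
    - [[-1, 6, 0], 0]
    - [[-1, 6, 0], 0]
    - [[0, 2, 0], 0]
    - [[0, 0, 0], 0]
    - [[0, 0, 0], 0]
    - [[0, 0, 0], 0]
    - [[0, 0, 0], 0]

```text
clock: 14.3
tool_pos: [0.4674, 0.0701, 0.0256]
orientation: [178.5, -1.2, -79.9]
force: [-0.1, -1.8, -0.5]
opening: 0.0879
```

```bash
python3 -c "
from h import *
go((0,67),(101,60))
s=ctrl.snapshot('side');save(s['color'],'pics/side6.png',(155,145,325,270),4.6)"
```

```text
pan [-51.7  70.5] z 0.0256 yawrel 4.62 F [-0.1 -1.8 -0.5] M [-0.17  0.35  0.01] open 0.0879
(0, 67) delta [51.8  1.4]
(101, 60) delta [101.2   2.7]
```

View pics/side6.png

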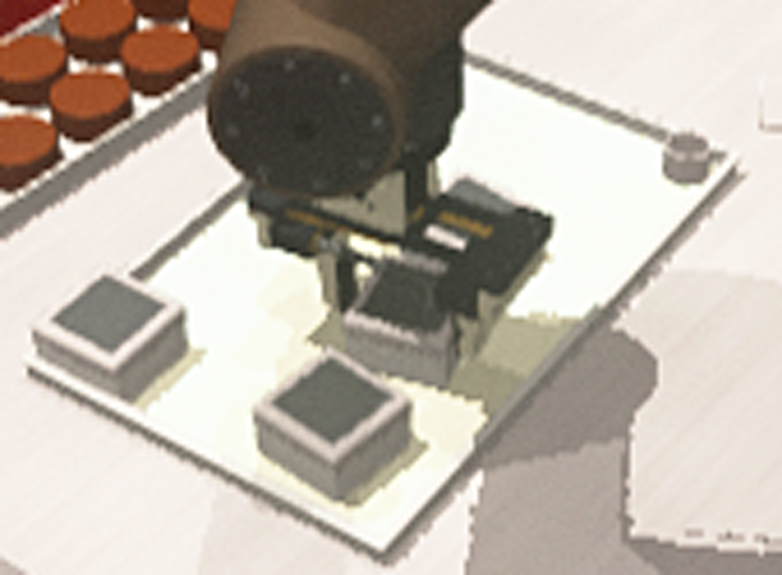

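The open jaw is centred around the second tin (lid around 405,300). I'm gripping it and sliding it to the far rim.

Call:
move_arm:
  increments:
    - [[0, 0, 0], 0]
    - [[0, 0, 0], 0]
    - [[0, 0, 0], 0]
    - [[0, 0, 0], 0]
    - [[5, 0, 0], -0.02]
    - [[10, 1, 0], -0.03]
    - [[16, 1, 0], -0.03]
    - [[18, 1, 0], 0]
  jaw: -1

```text
clock: 15.15
tool_pos: [0.5024, 0.0672, 0.0256]
orientation: [177.0, -1.5, -85.0]
force: [-14.0, -0.6, 16.0]
opening: 0.0785
```

```bash
python3 -c "
from h import *
go((105,85),(106,110))"
```

```text
pan [-17.2  64.4] z 0.0256 yawrel -0.44 F [-14.   -0.6  16. ] M [-0.05  4.84 -0.18] open 0.0785
(105, 85) delta [119.7  32.2]
(106, 110) delta [-1.4 25. ]
```

Call:
move_arm:
  increments:
    - [[0, 0, 0], 0]
    - [[0, 0, 0], 0]
    - [[0, 0, 1], 0]
    - [[0, 0, 1], 0]
    - [[0, 0, 1], 0]
    - [[0, 0, 0], 0]
    - [[0, 0, 0], 0]
    - [[0, 0, 0], 0]
  jaw: 1

```text
clock: 15.95
tool_pos: [0.5047, 0.068, 0.0292]
orientation: [177.3, -1.5, -85.0]
force: [-0.2, -0.4, 0.8]
opening: 0.0877
```

```bash
python3 -c "
from h import *
go((105,85),(106,110)); print(ctrl.get_obs()['orientation'])
s=ctrl.snapshot('side');save(s['color'],'pics/side7.png',(155,120,325,245),4.6)"
```

```text
pan [-14.8  64.9] z 0.0292 yawrel -0.48 F [-0.2 -0.4  0.8] M [ 0.1  -0.08  0.01] open 0.0877
(105, 85) delta [117.3  31.4]
(106, 110) delta [-1.4 25. ]
[177.25411951  -1.46606719 -85.01300817]
```

View pics/side7.png

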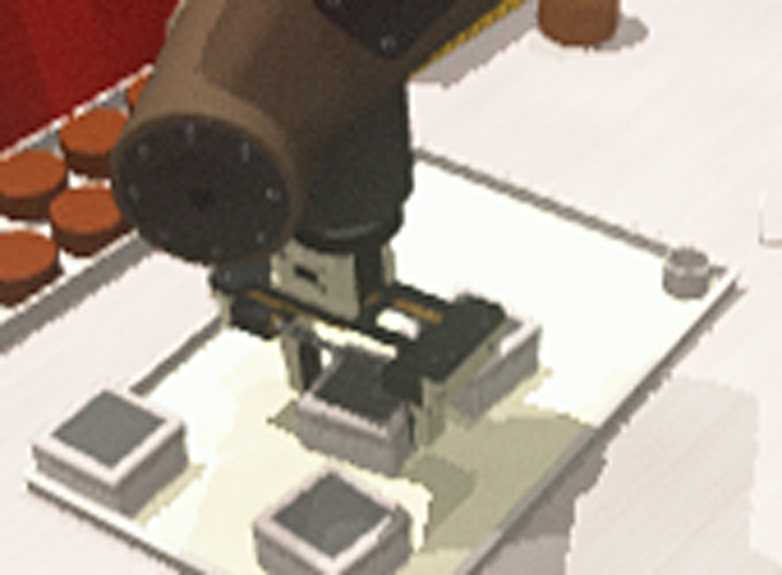

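Call:
move_arm:
  increments:
    - [[0, 0, 0], 0]
    - [[0, 0, 0], 0]
    - [[0, 0, 0], 0]
    - [[0, 0, 0], 0]
    - [[-2, 0, 0], 0]
    - [[-2, 0, 0], 0]
    - [[-3, 0, 0], 0]
    - [[-3, 0, 0], 0]
  jaw: -1

```text
clock: 16.8
tool_pos: [0.4965, 0.0689, 0.0293]
orientation: [177.5, -1.4, -85.0]
force: [2.8, -0.4, -2.0]
opening: 0.0786
```

```bash
python3 -c "
from h import *
go((105,85),(106,110)); print(ctrl.get_obs()['orientation'])"
```

```text
pan [-22.9  66.6] z 0.0293 yawrel -0.46 F [ 2.8 -0.4 -2. ] M [ 0.15 -1.2   0.04] open 0.0786
(105, 85) delta [125.5  30.5]
(106, 110) delta [-1.4 25. ]
[177.48354524  -1.4052222  -84.98753519]
```

Call:
move_arm:
  increments:
    - [[0, 0, 0], 0]
    - [[0, 0, 0], 0]
    - [[0, 0, -5], 0]
    - [[-5, -1, -6], 0]
    - [[-12, -1, -6], 0]
    - [[-14, -1, 0], 0]
    - [[-12, -1, 0], 0]
    - [[-8, -1, 0], 0]
  jaw: 1

```text
clock: 17.6
tool_pos: [0.4524, 0.068, 0.0137]
orientation: [178.5, -1.1, -84.8]
force: [4.0, 0.6, -1.7]
opening: 0.0879
```

```bash
python3 -c "
from h import *
go((105,85),(106,110)); print(ctrl.get_obs()['orientation'])"
```

```text
pan [-66.8  69.9] z 0.0137 yawrel -0.24 F [ 4.   0.6 -1.7] M [ 0.25 -1.6   0.09] open 0.0879
(105, 85) delta [169.6  31.4]
(106, 110) delta [-1.4 25. ]
[178.48544364  -1.10095852 -84.76345482]
```

Call:
move_arm:
  increments:
    - [[-6, -1, 0], 0]
    - [[-5, -1, 0], 0]
    - [[-3, -1, 0], 0]
    - [[-2, -1, 0], 0]
    - [[-2, 0, 0], 0]
    - [[-2, 0, 0], 0]
    - [[-2, 0, 0], 0]
    - [[-2, 0, 0], 0]

```text
clock: 18.4
tool_pos: [0.4338, 0.0657, 0.0154]
orientation: [179.2, -1.0, -84.5]
force: [9.5, -3.1, -4.1]
opening: 0.0879
```

```bash
python3 -c "
from h import *
go((105,85),(106,110)); print(ctrl.get_obs()['orientation'])"
```

```text
pan [-85.6  69.4] z 0.0154 yawrel 0.08 F [ 9.5 -3.1 -4.1] M [-1.17 -3.88  0.26] open 0.0879
(105, 85) delta [188.2  33.7]
(106, 110) delta [-1.4 25. ]
[179.18752204  -0.9791835  -84.45030549]
```

Call:
move_arm:
  increments:
    - [[4, 0, 4], 0]
    - [[0, 0, 5], 0]
    - [[0, 0, 1], 0]
    - [[0, 0, 0], 0]
    - [[0, 0, 0], 0]
    - [[0, 0, 0], 0]
    - [[5, 0, 0], 0]
    - [[10, 0, 0], 0]
  jaw: -1

```text
clock: 19.2
tool_pos: [0.4423, 0.0603, 0.0237]
orientation: [178.1, -1.4, -84.7]
force: [-14.2, 1.5, 15.4]
opening: 0.077
```

```bash
python3 -c "
from h import *
go((105,85),(106,110)); print(ctrl.get_obs()['orientation'])"
```

```text
pan [-77.7  63.2] z 0.0237 yawrel -0.17 F [-14.2   1.5  15.4] M [ 0.36  4.76 -0.19] open 0.077
(105, 85) delta [179.8  39.1]
(106, 110) delta [-1.4 25. ]
[178.08305194  -1.35364692 -84.69612404]
```

Call:
move_arm:
  increments:
    - [[0, 0, 1], 0]
    - [[0, 0, 1], 0]
    - [[3, 1, 1], 0]
    - [[6, 2, 0], 0]
    - [[10, 3, 0], 0]
    - [[12, 3, 0], 0]
    - [[12, 3, 0], 0]
    - [[12, 3, 0], 0]

```text
clock: 20.0
tool_pos: [0.4994, 0.0756, 0.0252]
orientation: [177.9, -1.4, -84.7]
force: [0.2, 0.4, -8.9]
opening: 0.077
```

```bash
python3 -c "
from h import *
go((105,85),(106,110)); print(ctrl.get_obs()['orientation'])"
```

```text
pan [-19.4  73. ] z 0.0252 yawrel -0.2 F [ 0.2  0.4 -8.9] M [ 0.26 -0.15 -0.01] open 0.077
(105, 85) delta [122.7  23.8]
(106, 110) delta [-1.4 25. ]
[177.86040767  -1.41759309 -84.73104263]
```

Call:
move_arm:
  increments:
    - [[0, 0, -0.7], 0]
    - [[2, 0, -0.5], 0]
    - [[8, 2, -0.2], 0]
    - [[14, 3, 0], 0]
    - [[16, 3, 0], 0]
    - [[16, 3, 0], 0]
    - [[16, 3, 0], 0]
    - [[16, 3, 0], 0]

```text
clock: 20.8
tool_pos: [0.584, 0.0889, 0.0246]
orientation: [176.9, -1.8, -84.8]
force: [-4.8, -0.5, 1.1]
opening: 0.0771
```

```bash
python3 -c "
from h import *
go((105,80),(106,110)); print(ctrl.get_obs()['orientation'])"
```

```text
pan [66.2 78.2] z 0.0246 yawrel -0.31 F [-4.8 -0.5  1.1] M [-0.02  1.66 -0.08] open 0.0771
(105, 80) delta [38.5  5.5]
(106, 110) delta [-1.9 30. ]
[176.89854647  -1.76754358 -84.83427725]
```

Call:
move_arm:
  increments:
    - [[8, 2, 0], 0]
    - [[9, 3, 0], 0.002]
    - [[8, 4, 0], 0.002]
    - [[6, 4, 0], 0]
    - [[3, 4, 0], 0]
    - [[1, 5, 0], 0]
    - [[0, 5, 0], 0]
    - [[0, 5, 0], 0]

```text
clock: 21.6
tool_pos: [0.6192, 0.1197, 0.025]
orientation: [176.6, -2.0, -84.7]
force: [0.1, -3.0, -4.8]
opening: 0.0768
```

```bash
python3 -c "
from h import *
go((105,80),(106,110)); print(ctrl.get_obs()['orientation'])
s=ctrl.snapshot('side');save(s['color'],'pics/side8.png',(130,120,325,260),4)"
```

```text
pan [104.2 105.5] z 0.025 yawrel -0.2 F [ 0.1 -3.  -4.8] M [-0.82 -0.16 -0.01] open 0.0768
(105, 80) delta [  3.3 -25.3]
(106, 110) delta [-1.9 30. ]
[176.58489675  -1.95925437 -84.7300085 ]
```

View pics/side8.png

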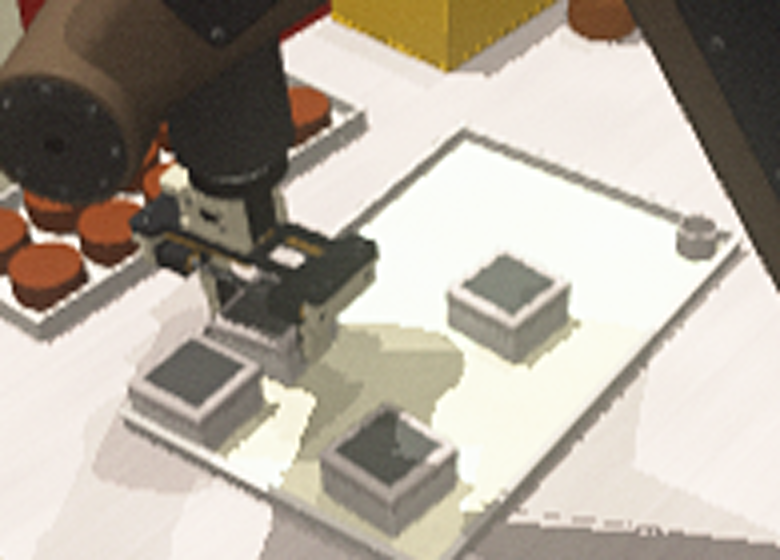

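The full tin is by the far rim (lid about 255,300) and close to the corner tin (200,370). Closing the gap in +y.

Call:
move_arm:
  increments:
    - [[0, 3, -0.3], 0]
    - [[0, 3, -0.2], 0]
    - [[0, 3, 0], 0]
    - [[0, 2, 0], 0]
    - [[0, 2, 0], 0]
    - [[0, 2, 0], 0]
    - [[0, 2, 0], 0]
    - [[0, 2, 0], 0]

```text
clock: 22.45
tool_pos: [0.6173, 0.137, 0.0249]
orientation: [176.3, -2.3, -84.7]
force: [-0.1, -11.7, -2.1]
opening: 0.0765
```

```bash
python3 -c "
from h import *
go((106,116)); print(ctrl.get_obs()['orientation'])"
```

```text
pan [103.9 122.9] z 0.0249 yawrel -0.17 F [ -0.1 -11.7  -2.1] M [-3.77 -0.4   0.  ] open 0.0765
(106, 116) delta [ 2.8 -6.6]
[176.34918735  -2.26198408 -84.69724357]
```

Call:
move_arm:
  increments:
    - [[0, 0, 0], 0]
    - [[0, 0, 0], 0]
    - [[0, 0, 0], 0]
    - [[0, 0, 8], 0]
    - [[0, 0, 20], 0]
    - [[-10, -10, 22], 0]
    - [[-25, -10, 10], 0]
    - [[-30, -10, 0], 0]
  jaw: 1

```text
clock: 23.25
tool_pos: [0.5584, 0.1123, 0.091]
orientation: [177.0, -2.0, -84.5]
force: [-0.2, 0.7, -0.3]
opening: 0.0871
```

```bash
python3 -c "
from h import *
go((-68,65)); print(ctrl.get_obs()['orientation'])"
```

```text
pan [ 42.9 103.9] z 0.091 yawrel 0.07 F [-0.2  0.7 -0.3] M [ 0.21  0.   -0.04] open 0.0871
(-68, 65) delta [-106.7  -49.3]
[177.03709653  -2.01324948 -84.46046393]
```

Call:
move_arm:
  increments:
    - [[-20, -10, -6], 0]
    - [[-28, -13, -12], 0]
    - [[-28, -13, -14], 0]
    - [[-18, -8, -16], 0]
    - [[-6, -3, -16], 0]
    - [[-2, 0, -10], 0]
    - [[-4, 0, -3], 0]
    - [[-5, 0, 0], 0]

```text
clock: 24.05
tool_pos: [0.4471, 0.0677, 0.0208]
orientation: [178.1, -1.5, -84.3]
force: [-0.3, -0.6, -0.5]
opening: 0.0877
```

```bash
python3 -c "
from h import *
go((-82,65)); print(ctrl.get_obs()['orientation'])
import pickle
s=ctrl.snapshot('top');save(s['color'],'pics/top9.png',(175,135,320,240),5.5);pickle.dump(s,open('t9.pkl','wb'))
"
```

```text
pan [-72.2  70.1] z 0.0208 yawrel 0.24 F [-0.3 -0.6 -0.5] M [ 0.12 -0.    0.  ] open 0.0877
(-82, 65) delta [-9.3 -6. ]
[178.06578337  -1.51996961 -84.29188158]
```

View pics/top9.png

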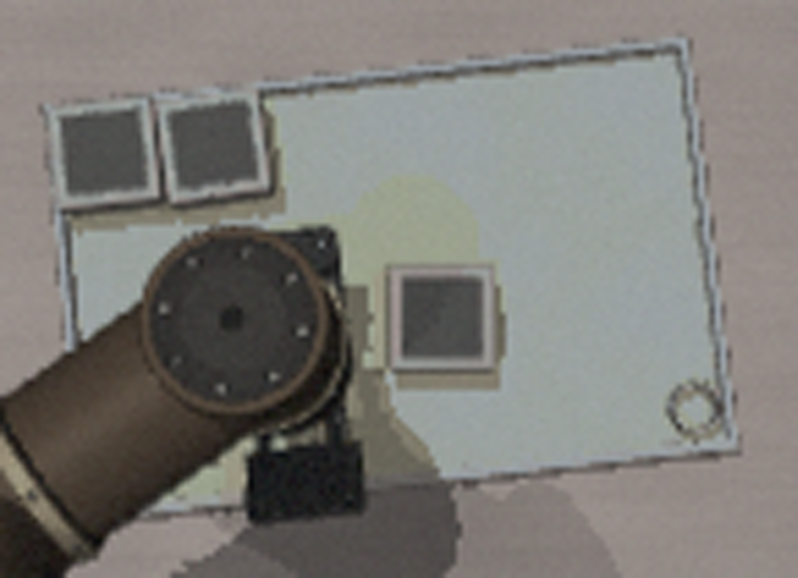

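The top view shows the two full tins along the far rim (lids around 103,155 and 212,150) with a small gap, the second turned slightly. The third tin is at 443,318.

Call:
move_arm:
  increments:
    - [[-4, -1, -4], 0]
    - [[-4, -1, -4], 0]
    - [[-3, 0, 0], 0]
    - [[-3, 0, 0], 0]
    - [[-3, 0, 0], 0]
    - [[-3, 0, 0], 0]
    - [[-3, 0, 0], 0]
    - [[-3, 0, 0], 0]

```text
clock: 24.9
tool_pos: [0.4324, 0.0714, 0.0171]
orientation: [179.4, -1.2, -83.8]
force: [6.4, -1.9, 2.2]
opening: 0.0878
```

```bash
python3 -c "
from h import *
import pickle
go((-82,65)); print(ctrl.get_obs()['orientation'])
for c,a,b,y in tins(pickle.load(open('t9.pkl','rb'))): print((topan(c)[0]*1e3).round(1),round(a*1e3),round(b*1e3),round(y-5.47,1))
"
```

```text
pan [-86.4  75.2] z 0.0171 yawrel 0.72 F [ 6.4 -1.9  2.2] M [-0.75 -1.95  0.16] open 0.0878
(-82, 65) delta [ 5.4 -9.7]
[179.39939724  -1.16353109 -83.8045185 ]
[107.2 191.9] 58 57 0.0
[103.8 114.1] 58 58 2.1
[-49.4 115.7] 233 190 0.3
[-35.7 -33.8] 56 57 -6.3
```

Call:
move_arm:
  increments:
    - [[3, 0, 12], 0]
    - [[2, 2, 25], 0]
    - [[2, 12, 25], -0.02]
    - [[2, 22, 6], -0.03]
    - [[1, 24, 0], -0.03]
    - [[0, 20, 0], -0.03]
    - [[0, 12, 0], 0]
    - [[0, 6, 0], 0]

```text
clock: 25.7
tool_pos: [0.4418, 0.1723, 0.0897]
orientation: [179.5, -1.0, -90.4]
force: [0.4, -0.3, 0.2]
opening: 0.0876
```

```bash
python3 -c "
from h import *
go((-66,173)); print(ctrl.get_obs()['orientation'])
s=ctrl.snapshot('side');save(s['color'],'pics/side10.png',(130,120,325,260),4)
"
```

```text
pan [-67.5 174.7] z 0.0897 yawrel -5.87 F [ 0.4 -0.3  0.2] M [0.11 0.06 0.01] open 0.0876
(-66, 173) delta [ 1.6 -1.6]
[179.49225189  -1.03701134 -90.39431796]
```

View pics/side10.png

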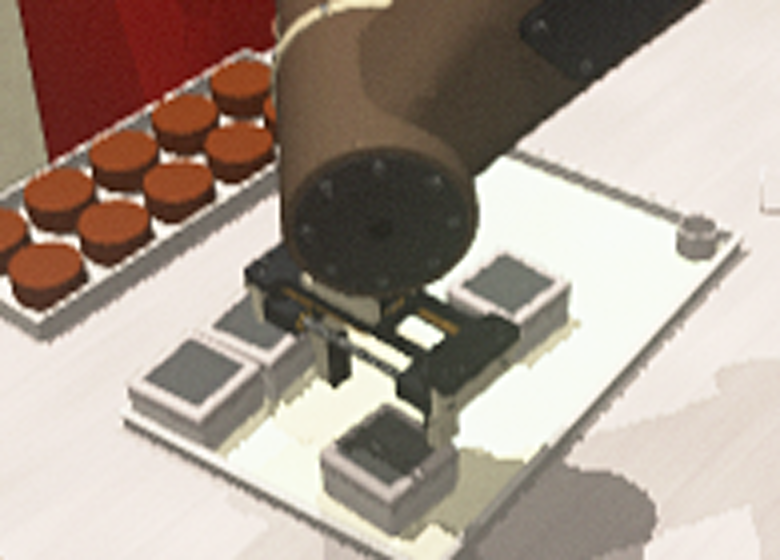

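The open gripper is above the left tin (lid about 390,450) and the tin has not moved. I go down around it and push to feel it.

Call:
move_arm:
  increments:
    - [[1, -1, -8], 0]
    - [[0, -1, -12], 0]
    - [[0, 0, -14], 0]
    - [[0, 0, -14], 0]
    - [[0, 0, -10], 0]
    - [[0, 0, -5], 0]
    - [[3, 0, -1], 0]
    - [[4, 0, 0], 0]

```text
clock: 26.55
tool_pos: [0.4484, 0.165, 0.0201]
orientation: [179.3, -1.2, -90.4]
force: [-0.2, 0.1, -0.0]
opening: 0.0878
```

Call:
move_arm:
  increments:
    - [[4, 0, 0], 0]
    - [[4, 0, 0], 0]
    - [[4, 0, 0], 0]
    - [[4, 0, 0], 0]
    - [[4, 0, 0], 0]
    - [[4, 0, 0], 0]
    - [[4, 0, 0], 0]
    - [[4, 0, 0], 0]

```text
clock: 27.35
tool_pos: [0.4845, 0.1658, 0.0217]
orientation: [179.4, -1.1, -90.4]
force: [0.1, -0.1, -0.4]
opening: 0.0877
```

```bash
python3 -c "
from h import *
go((-4,180),(-4,192)); print(ctrl.get_obs()['orientation'])
"
```

```text
pan [-25.5 164.2] z 0.0217 yawrel -5.85 F [ 0.1 -0.1 -0.4] M [ 0.12  0.19 -0.03] open 0.0877
(-4, 180) delta [19.9 17.8]
(-4, 192) delta [-1.1 11.9]
[179.42710857  -1.09033495 -90.37394813]
```

Call:
move_arm:
  increments:
    - [[0, 0, 1], 0]
    - [[0, 0, 1], 0]
    - [[0, 0, 0], 0]
    - [[0, 0, 0], 0]
    - [[4, 4, 0], 0.03]
    - [[6, 6, 0], 0.03]
    - [[6, 6, 0], 0.03]
    - [[4, 5, 0], 0.02]
  jaw: -1

```text
clock: 28.15
tool_pos: [0.506, 0.1881, 0.024]
orientation: [179.4, -1.1, -83.5]
force: [-0.1, 1.7, -0.4]
opening: 0.0759
```

```bash
python3 -c "
from h import *
go((-4,180),(-4,192)); print(ctrl.get_obs()['orientation'])
"
```

```text
pan [ -2.  184.3] z 0.024 yawrel 0.98 F [-0.1  1.7 -0.4] M [ 0.    0.05 -0.02] open 0.0759
(-4, 180) delta [-1.6 -4.5]
(-4, 192) delta [-1.1 11.9]
[179.43683162  -1.09175217 -83.54610034]
```

Call:
move_arm:
  increments:
    - [[-1, 2, 0], -0.01]
    - [[0, 2, 0], -0.006]
    - [[0, 2, 0], 0]
    - [[0, 2, 0], 0]
    - [[0, 2, 0], 0]
    - [[0, 2, 0], 0]
    - [[0, 2, 0], 0]
    - [[0, 2, 0], 0]

```text
clock: 28.95
tool_pos: [0.5054, 0.189, 0.025]
orientation: [178.7, -2.5, -84.5]
force: [3.8, -12.1, 5.0]
opening: 0.0753
```

```bash
python3 -c "
from h import *
go((-35.7,-33.8)); print(ctrl.get_obs()['orientation'])
"
```

```text
pan [ -2.6 185.3] z 0.025 yawrel 0.04 F [  3.8 -12.1   5. ] M [-3.86 -1.37 -0.22] open 0.0753
(-35.7, -33.8) delta [ -12.1 -221.2]
[178.71043688  -2.49498862 -84.49122503]
```

Call:
move_arm:
  increments:
    - [[0, 0, 0], 0]
    - [[0, 0, 0], 0]
    - [[0, 0, 8], 0]
    - [[0, 0, 20], 0]
    - [[-1, -15, 22], -0.02]
    - [[-2, -35, 10], -0.03]
    - [[-2, -42, 0], -0.03]
    - [[-2, -42, 0], -0.03]
  jaw: 1

```text
clock: 29.75
tool_pos: [0.5015, 0.0588, 0.0902]
orientation: [179.0, -2.3, -90.3]
force: [0.3, -1.2, 0.3]
opening: 0.0878
```

```bash
python3 -c "
from h import *
go((-35.7,-33.8)); print(ctrl.get_obs()['orientation'])
"
```

```text
pan [-18.8  56. ] z 0.0902 yawrel -5.8 F [ 0.3 -1.2  0.3] M [ 0.13 -0.11  0.02] open 0.0878
(-35.7, -33.8) delta [ -8.2 -91. ]
[179.01684494  -2.34657468 -90.3252124 ]
```

Call:
move_arm:
  increments:
    - [[-2, -36, 0], -0.005]
    - [[-2, -28, 0], 0]
    - [[-2, -14, 0], 0]
    - [[-1, -5, -6], 0]
    - [[0, 0, -14], 0]
    - [[0, 0, -16], 0]
    - [[0, 0, -14], 0]
    - [[0, 0, -8], 0]

```text
clock: 30.55
tool_pos: [0.4973, -0.0262, 0.0348]
orientation: [179.6, -2.1, -90.7]
force: [-0.4, 0.4, -0.2]
opening: 0.0875
```

```bash
python3 -c "
from h import *
go((-35.7,-33.8)); print(ctrl.get_obs()['orientation'])
s=ctrl.snapshot('top');save(s['color'],'pics/top11.png',(175,135,320,240),5.5)
for c,a,b,y in tins(s): print((topan(c)[0]*1e3).round(1),round(a*1e3),round(b*1e3),round(y-5.47,1))
"
```

```text
pan [-31.1 -28.2] z 0.0348 yawrel -6.17 F [-0.4  0.4 -0.2] M [0.1  0.11 0.04] open 0.0875
(-35.7, -33.8) delta [-4.  -6.1]
[179.61079209  -2.07798963 -90.69388532]
[107.1 191.6] 57 56 -0.7
[103.7 114.1] 58 58 2.1
[-26.4  71.4] 323 236 0.3
```

View pics/top11.png

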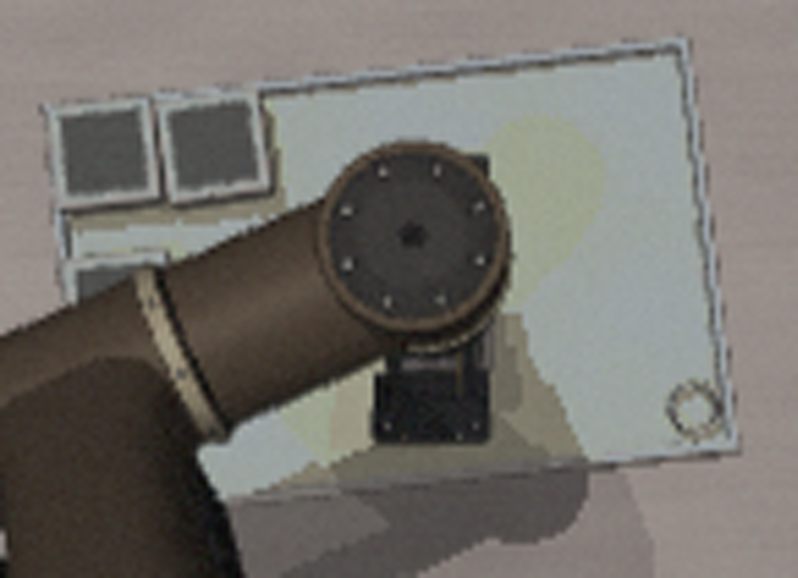

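The full tins are at 103,150 and 212,150, and the placed empty tin's lid edge is at 120,270. The arm is over the last tin, which I grip and slide left.

Call:
move_arm:
  increments:
    - [[-3, -4, -3], 0]
    - [[-1, -2, -5], 0]
    - [[0, 0, -2], 0]
    - [[0, 0, 0], 0]
    - [[0, 0, 0], 0]
    - [[0, 0, 0], 0]
    - [[0, 0, 0], 0]
    - [[0, 0, 0], 0]
  jaw: -1

```text
clock: 31.4
tool_pos: [0.4937, -0.0315, 0.0262]
orientation: [179.7, -2.1, -90.6]
force: [0.0, -0.6, -0.8]
opening: 0.0758
```

```bash
python3 -c "
from h import *
go((-4,50),(-4,113)); print(ctrl.get_obs()['orientation'])
"
```

```text
pan [-35.2 -33.1] z 0.0262 yawrel -6.03 F [ 0.  -0.6 -0.8] M [0.18 0.13 0.03] open 0.0758
(-4, 50) delta [23.1 85.7]
(-4, 113) delta [-6.  62.7]
[179.69887331  -2.08030895 -90.55429743]
```

Call:
move_arm:
  increments:
    - [[3, 8, -0.2], 0.02]
    - [[4, 14, -0.2], 0.03]
    - [[4, 18, -0.2], 0.03]
    - [[4, 20, -0.2], 0.025]
    - [[3, 20, -0.2], 0]
    - [[2, 20, -0.2], 0]
    - [[1, 15, -0.2], 0]
    - [[0, 9, 0], 0]

```text
clock: 32.2
tool_pos: [0.5172, 0.1016, 0.0254]
orientation: [179.7, -2.2, -83.6]
force: [0.9, -0.5, 2.2]
opening: 0.0758
```

```bash
python3 -c "
from h import *
go((-4,113)); print(ctrl.get_obs()['orientation'])
"
```

```text
pan [ 0.9 97.1] z 0.0254 yawrel 0.91 F [ 0.9 -0.5  2.2] M [-0.38  0.15  0.01] open 0.0758
(-4, 113) delta [-6.3 15.4]
[179.70929161  -2.19791217 -83.61505824]
```

Call:
move_arm:
  increments:
    - [[-2, 4, 0], -0.01]
    - [[-2, 4, 0], -0.005]
    - [[-1, 3, 0], 0]
    - [[0, 3, 0], 0]
    - [[0, 3, 0], 0]
    - [[0, 2, 0], 0]
    - [[0, 2, 0], 0]
    - [[0, 2, 0], 0]

```text
clock: 33.0
tool_pos: [0.5108, 0.1208, 0.0256]
orientation: [179.5, -2.6, -84.5]
force: [4.1, -11.5, 2.1]
opening: 0.0759
```

```bash
python3 -c "
from h import *
go((-4,113)); print(ctrl.get_obs()['orientation'])
"
```

```text
pan [ -3.7 116.8] z 0.0256 yawrel 0.02 F [  4.1 -11.5   2.1] M [-3.94 -1.57  0.1 ] open 0.0759
(-4, 113) delta [ 0.  -3.9]
[179.48491929  -2.59816197 -84.50362341]
```

Call:
move_arm:
  increments:
    - [[0, 0, 0], 0]
    - [[0, 0, 0], 0]
    - [[0, 0, 8], 0]
    - [[0, 0, 22], 0]
    - [[-2, 1, 22], 0.1]
    - [[-8, 3, 5], 0.145]
    - [[-12, 4, 0], 0.145]
    - [[-12, 4, 0], 0.145]
  jaw: 1

```text
clock: 33.8
tool_pos: [0.4772, 0.1337, 0.0867]
orientation: [179.6, -2.6, -53.1]
force: [0.3, -0.4, -0.8]
opening: 0.0875
```

Call:
move_arm:
  increments:
    - [[-10, 5, 0], 0.145]
    - [[-10, 5, 0], 0.145]
    - [[-8, 4, 0], 0.145]
    - [[-6, 3, 0], 0.145]
    - [[-3, 1, 0], 0.145]
    - [[-1, 0, 0], 0.145]
    - [[0, 0, 0], 0.13]
    - [[0, 0, 0], 0.05]
  jaw: 0.25

```text
clock: 34.6
tool_pos: [0.4366, 0.1561, 0.0923]
orientation: [-179.9, -2.8, 9.5]
force: [0.3, 0.2, -0.1]
opening: 0.0548
```

```bash
python3 -c "
from h import *
go((-68,154)); print(ctrl.get_obs()['orientation'])
s=ctrl.snapshot('top');save(s['color'],'pics/top12.png',(175,135,320,240),5.5)
for c,a,b,y in tins(s): print((topan(c)[0]*1e3).round(1),round(a*1e3),round(b*1e3),round(y-5.47,1))
s=ctrl.snapshot('side');save(s['color'],'pics/side12.png',(130,120,325,260),4)
"
```

```text
pan [-74.2 159.1] z 0.0923 yawrel 4.04 F [ 0.3  0.2 -0.1] M [-0.19  0.26  0.  ] open 0.0548
(-68, 154) delta [ 6.6 -4.5]
[-179.92565581   -2.81391763    9.51289704]
[107.1 191.9] 58 57 0.2
[-59.6 147.1] 168 171 -0.5
[103.8 114.3] 58 58 2.5
```

View pics/side12.png

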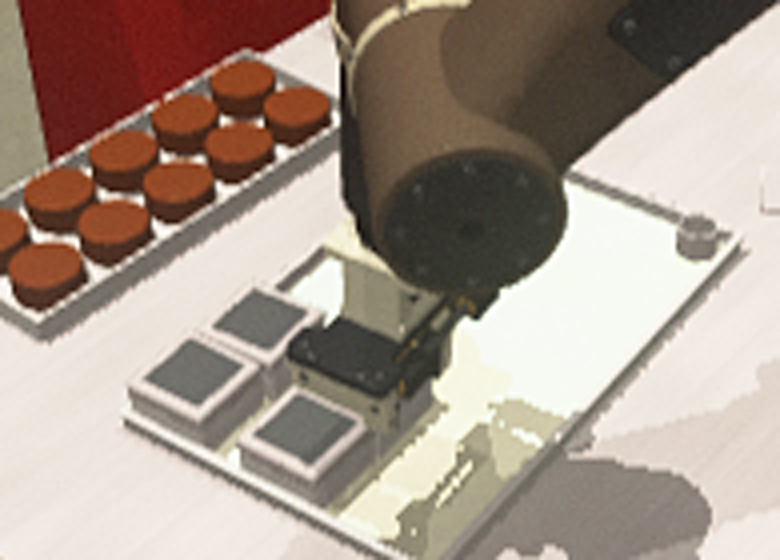

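View pics/top12.png

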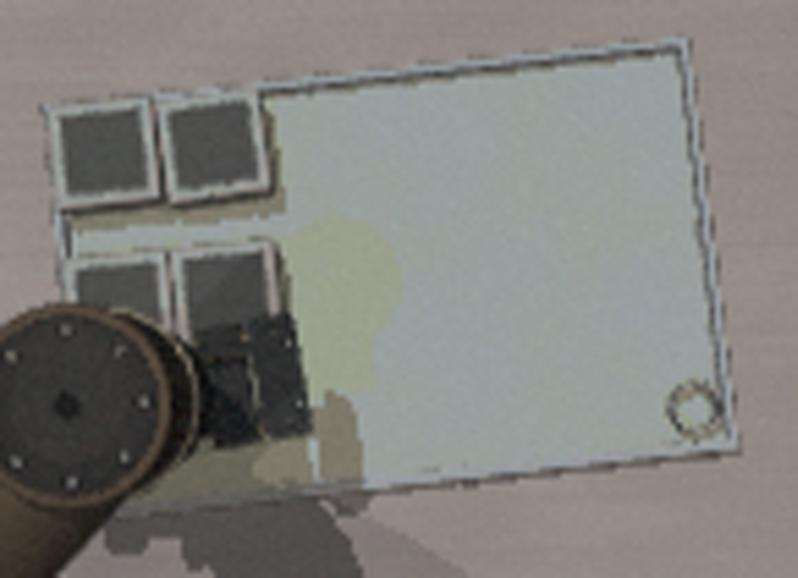

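Call:
move_arm:
  increments:
    - [[0, -2, -6], -0.04]
    - [[0, -2, -12], -0.03]
    - [[1, -1, -16], 0]
    - [[0, 0, -16], 0]
    - [[0, 0, -14], 0]
    - [[0, 0, -8], 0]
    - [[2, 0, -3], 0]
    - [[3, 0, 0], 0]

```text
clock: 35.5
tool_pos: [0.4444, 0.1534, 0.0182]
orientation: [-179.7, -3.1, 4.3]
force: [-0.4, 0.3, -0.7]
opening: 0.0552
```

```bash
python3 -c "
from h import *
go((-53,154),(-17,154)); print(ctrl.get_obs()['orientation'])
"
```

```text
pan [-66.7 155.7] z 0.0182 yawrel -1.22 F [-0.4  0.3 -0.7] M [-0.09  0.33  0.01] open 0.0552
(-53, 154) delta [13.8 -0.4]
(-17, 154) delta [35.8  3.4]
[-179.65479587   -3.09526553    4.25213508]
```

Call:
move_arm:
  increments:
    - [[4, 0, -2], 0.012]
    - [[6, 0, -1], 0.01]
    - [[6, 0, 0], 0]
    - [[6, 0, 0], 0]
    - [[6, 0, 0], 0]
    - [[6, 0, 0], 0]
    - [[5, 0, 0], 0]
    - [[4, 0, 0], 0]

```text
clock: 36.3
tool_pos: [0.4916, 0.1535, 0.0164]
orientation: [-179.6, -3.1, 5.5]
force: [-11.5, 1.8, 8.4]
opening: 0.0544
```

```bash
python3 -c "
from h import *
go((-17,154)); print(ctrl.get_obs()['orientation'])
s=ctrl.snapshot('side');save(s['color'],'pics/side13.png',(130,120,325,260),4)
"
```

```text
pan [-19.6 151.2] z 0.0164 yawrel 0.05 F [-11.5   1.8   8.4] M [ 0.2   4.33 -0.27] open 0.0544
(-17, 154) delta [2.4 3. ]
[-179.60994092   -3.12148765    5.52295583]
```

View pics/side13.png

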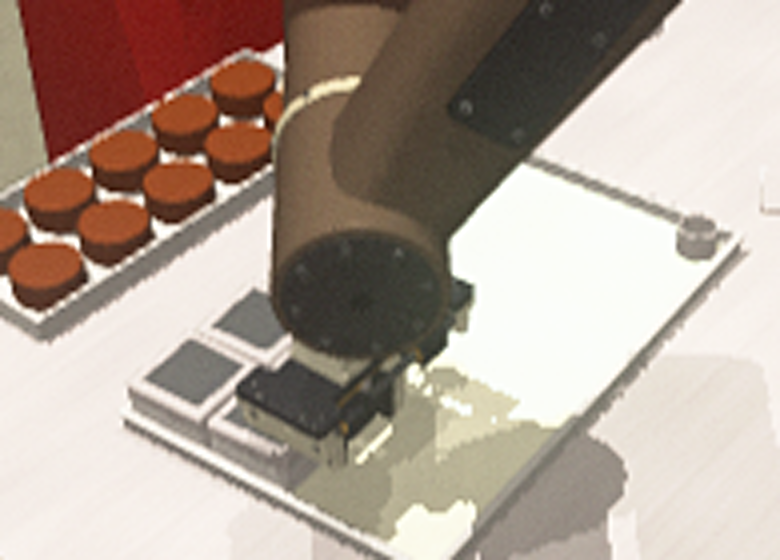

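The empty row is pushed up to the full row (front tins touching around 250,400). I press on to close the rows.

Call:
move_arm:
  increments:
    - [[3, 0, 0], 0]
    - [[3, 0, 0], 0]
    - [[3, 0, 0], 0]
    - [[3, 0, 0], 0]
    - [[3, 0, 0], 0]
    - [[3, 0, 0], 0]
    - [[3, 0, 0], 0]
    - [[3, 0, 0], 0]

```text
clock: 37.15
tool_pos: [0.4939, 0.1457, 0.0112]
orientation: [179.7, -1.0, 5.3]
force: [-14.5, 4.1, 6.8]
opening: 0.055
```

```bash
python3 -c "
from h import *
go((-17,154)); print(ctrl.get_obs()['orientation'])
"
```

```text
pan [-18.1 143.3] z 0.0112 yawrel -0.17 F [-14.5   4.1   6.8] M [1.73 5.41 0.44] open 0.055
(-17, 154) delta [ 0.1 10.7]
[179.72840893  -1.00776709   5.3028881 ]
```

Call:
move_arm:
  increments:
    - [[-6, 1, 0], 0]
    - [[-8, 0, 8], 0]
    - [[-2, 0, 24], -0.05]
    - [[0, 0, 30], -0.145]
    - [[0, -3, 10], -0.145]
    - [[4, -8, 0], -0.145]
    - [[12, -12, 0], -0.145]
    - [[16, -14, 0], -0.145]

```text
clock: 37.95
tool_pos: [0.5094, 0.1114, 0.0916]
orientation: [-179.7, -1.2, -40.4]
force: [-0.1, 0.7, 0.4]
opening: 0.0547
```

```bash
python3 -c "
from h import *
go((69,50)); print(ctrl.get_obs()['orientation'])
s=ctrl.snapshot('top');save(s['color'],'pics/top14.png',(175,135,320,240),5.5)
"
```

```text
pan [ -6.  107.7] z 0.0916 yawrel 44.16 F [-0.1  0.7  0.4] M [0.07 0.17 0.01] open 0.0547
(69, 50) delta [ 80.1 -50.3]
[-179.72296384   -1.23910779  -40.36967521]
```

View pics/top14.png

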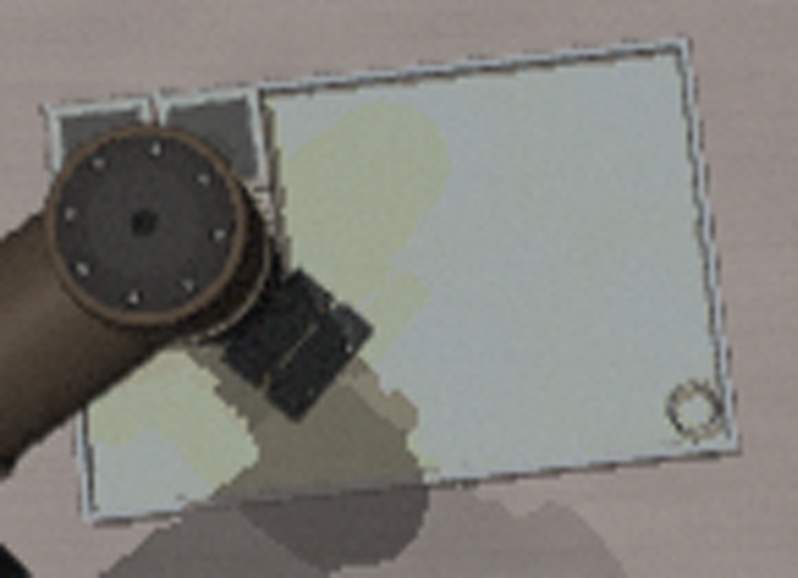

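Call:
move_arm:
  increments:
    - [[14, -12, 0], -0.145]
    - [[14, -12, 0], -0.145]
    - [[14, -11, 0], -0.145]
    - [[13, -9, 0], -0.145]
    - [[10, -6, 0], -0.12]
    - [[6, -3, 0], -0.04]
    - [[3, 0, 0], 0]
    - [[0, 0, -6], 0]

```text
clock: 38.8
tool_pos: [0.5905, 0.0557, 0.0925]
orientation: [-179.0, -1.3, -84.3]
force: [-0.6, 0.5, 0.9]
opening: 0.055
```

```bash
python3 -c "
from h import *
go((69,50)); print(ctrl.get_obs()['orientation'])
s=ctrl.snapshot('top');save(s['color'],'pics/top15.png',(175,135,320,240),5.5)
for c,a,b,y in tins(s): print((topan(c)[0]*1e3).round(1),round(a*1e3),round(b*1e3),round(y-5.47,1))
"
```

```text
pan [69.4 44.5] z 0.0925 yawrel 0.25 F [-0.6  0.5  0.9] M [ 0.12  0.22 -0.01] open 0.055
(69, 50) delta [-0.9  5.4]
[-178.96863849   -1.29788699  -84.27799173]
[-98.9 215.4] 32 92 3.2
[ 6.6 90.2] 283 277 0.0
```

View pics/top15.png

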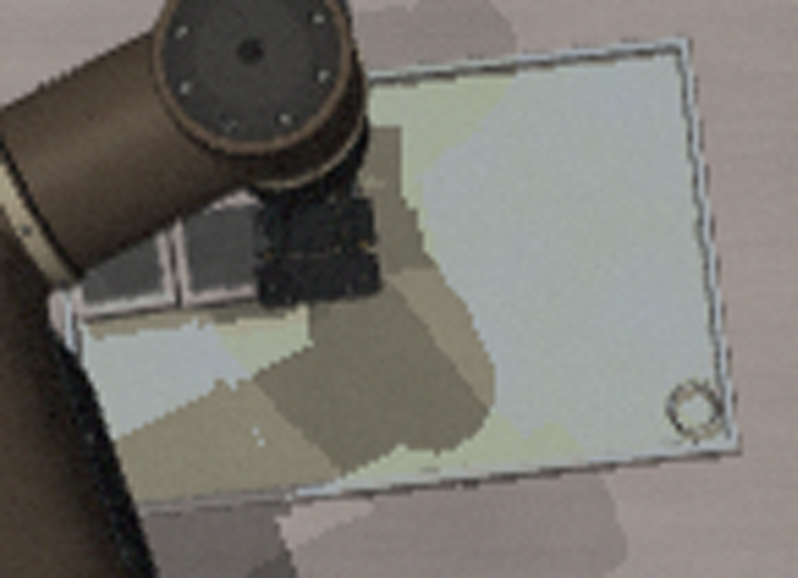

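Call:
move_arm:
  increments:
    - [[0, 0, -14], 0]
    - [[0, 0, -18], 0]
    - [[0, 0, -18], 0]
    - [[0, 0, -14], 0]
    - [[0, 2, -6], 0]
    - [[0, 4, 0], 0]
    - [[0, 4, 0], 0]
    - [[0, 4, 0], 0]

```text
clock: 39.65
tool_pos: [0.5865, 0.0723, 0.0197]
orientation: [-179.0, -1.3, -83.7]
force: [0.0, -0.1, 0.3]
opening: 0.0546
```

```bash
python3 -c "
from h import *
go((69,69)); print(ctrl.get_obs()['orientation'])
"
```

```text
pan [67.1 61.4] z 0.0197 yawrel 0.85 F [ 0.  -0.1  0.3] M [0.09 0.09 0.  ] open 0.0546
(69, 69) delta [1.2 7.7]
[-179.02647294   -1.2886979   -83.67474294]
```

Call:
move_arm:
  increments:
    - [[0.5, 3, -2], -0.012]
    - [[0.5, 3, -1], -0.003]
    - [[0, 3, 0], 0]
    - [[0, 3, 0], 0]
    - [[0, 3, 0], 0]
    - [[0, 3, 0], 0]
    - [[0, 3, 0], 0]
    - [[0, 3, 0], 0]

```text
clock: 40.45
tool_pos: [0.5809, 0.0774, 0.0192]
orientation: [179.9, -2.7, -84.8]
force: [6.1, -18.3, -1.7]
opening: 0.0548
```

```bash
python3 -c "
from h import *
go((69,69)); print(ctrl.get_obs()['orientation'])
s=ctrl.snapshot('side');save(s['color'],'pics/side16.png',(130,120,325,260),4)
"
```

```text
pan [62. 67.] z 0.0192 yawrel -0.25 F [  6.1 -18.3  -1.7] M [-6.39 -2.39 -0.02] open 0.0548
(69, 69) delta [6.8 2.6]
[179.87008815  -2.66056227 -84.78139058]
```

View pics/side16.png

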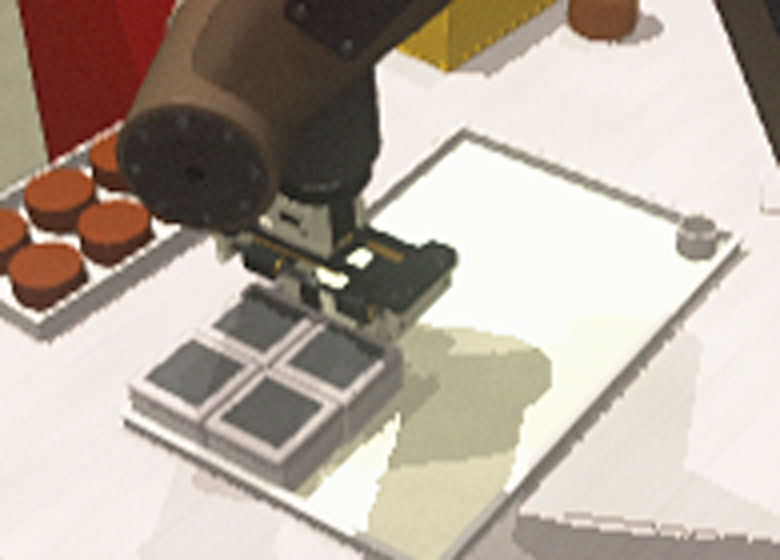

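The four tins form a closed block in the far-left corner (lids around 195,370, 255,325, 265,410 and 340,355). I back off to measure.

Call:
move_arm:
  increments:
    - [[0, -8, 0], 0]
    - [[0, -10, 5], 0]
    - [[0, -14, 20], 0]
    - [[0, -25, 30], 0]
    - [[-10, -35, 20], 0]
    - [[-15, -40, 10], 0]
    - [[-15, -40, 0], 0]
    - [[-15, -40, 0], 0]

```text
clock: 41.3
tool_pos: [0.528, -0.1384, 0.1114]
orientation: [-179.7, -2.7, -84.5]
force: [0.7, -0.2, 0.1]
opening: 0.0549
```

```bash
python3 -c "
from h import *
go((69,69)); print(ctrl.get_obs()['orientation'])
s=ctrl.snapshot('top');save(s['color'],'pics/top17.png',(175,135,320,240),5.5)
for c,a,b,y in tins(s): print((topan(c)[0]*1e3).round(1),round(a*1e3),round(b*1e3),round(y-5.47,1))
"
```

```text
pan [ -11.3 -142.8] z 0.1114 yawrel 0.07 F [ 0.7 -0.2  0.1] M [ 0.1  -0.    0.01] open 0.0549
(69, 69) delta [ 59.7 218.5]
[-179.65233533   -2.66127436  -84.46029752]
[-6.1 -2.6] 451 281 -0.3
```

View pics/top17.png

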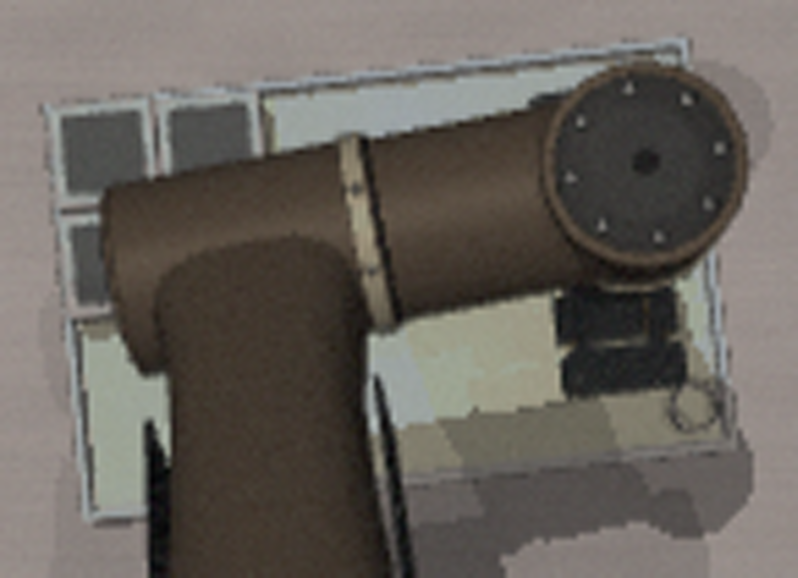

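Call:
move_arm:
  increments:
    - [[-15, -20, 20], 0]
    - [[-25, -35, 20], 0]
    - [[-25, -38, 20], 0]
    - [[-25, -38, 15], 0]
    - [[-25, -38, 10], 0]
    - [[-25, -38, 0], 0]
    - [[-25, -38, 0], 0]
    - [[-15, -25, 0], 0]

```text
clock: 42.15
tool_pos: [0.3388, -0.4218, 0.2066]
orientation: [-179.0, -3.0, -84.5]
force: [1.4, -0.3, -0.2]
opening: 0.0547
```

```bash
python3 -c "
from h import *
go((69,69)); print(ctrl.get_obs()['orientation'])
s=ctrl.snapshot('top');save(s['color'],'pics/top18.png',(175,135,320,240),5.5)
for c,a,b,y in tins(s): print((topan(c)[0]*1e3).round(1),round(a*1e3),round(b*1e3),round(y-5.47,1))
s=ctrl.snapshot('side');save(s['color'],'pics/side18.png',(150,170,250,260),6)
"
```

```text
pan [-226.6 -406.9] z 0.2066 yawrel 0.02 F [ 1.4 -0.3 -0.2] M [0.23 0.1  0.03] open 0.0547
(69, 69) delta [248.9 501.9]
[-179.01804218   -2.95846164  -84.50536865]
[106.9 191.9] 56 56 -0.7
[ 28.3 192.1] 58 56 -1.0
[103.2 115.9] 56 57 -1.4
[ 25.6 116. ] 57 58 -2.3
```

View pics/top18.png

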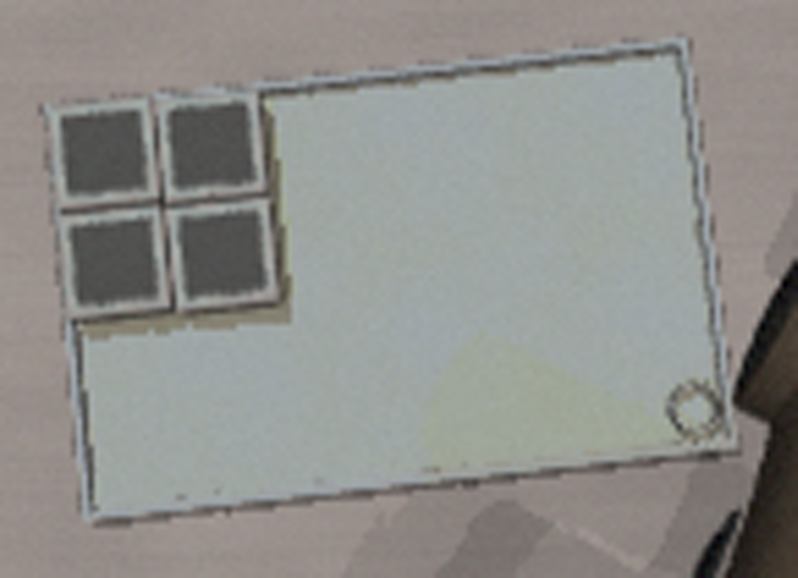

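View pics/side18.png

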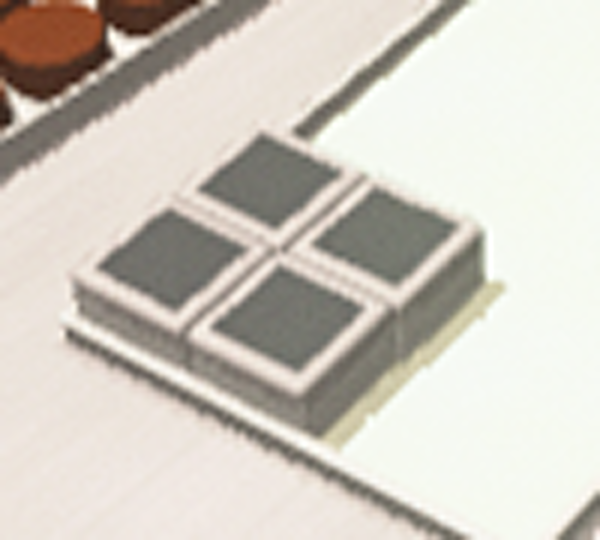

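Y is good (191.9–192.1 and 115.9–116.0). The right column sits 4–5 mm short of the far rim, dragged by the last push, so one more push in +x is needed.

Call:
move_arm:
  increments:
    - [[12, 30, -4], 0.1]
    - [[14, 38, -10], 0.1]
    - [[14, 38, -12], 0.1]
    - [[12, 38, -12], 0.1]
    - [[12, 38, -12], 0.1]
    - [[10, 38, -12], 0.1]
    - [[8, 38, -12], 0.1]
    - [[8, 38, -10], 0.1]

```text
clock: 43.05
tool_pos: [0.4312, -0.1179, 0.1247]
orientation: [-178.4, -3.4, -37.7]
force: [1.3, -0.7, -0.3]
opening: 0.0549
```

```bash
python3 -c "
from h import *
go((-47,152)); print(ctrl.get_obs()['orientation'])"
```

```text
pan [-105.7 -113.1] z 0.1247 yawrel -43.14 F [ 1.3 -0.7 -0.3] M [-0.01  0.19 -0.02] open 0.0549
(-47, 152) delta [ 33.1 269.5]
[-178.43037618   -3.36171313  -37.66899676]
```

Call:
move_arm:
  increments:
    - [[5, 40, -4], 0.1]
    - [[5, 42, -4], 0.1]
    - [[5, 42, -4], 0.1]
    - [[5, 42, -4], 0.1]
    - [[4, 40, -4], 0.1]
    - [[3, 28, 0], 0.1]
    - [[2, 18, 0], 0.1]
    - [[0, 8, 0], 0.05]

```text
clock: 43.85
tool_pos: [0.4595, 0.1625, 0.1075]
orientation: [-178.0, -3.7, 7.8]
force: [-0.2, -1.1, -0.1]
opening: 0.0546
```

```bash
python3 -c "
from h import *
go((-47,152)); print(ctrl.get_obs()['orientation'])"
```

```text
pan [-50.7 163.3] z 0.1075 yawrel 2.3 F [-0.2 -1.1 -0.1] M [-0.3   0.36 -0.01] open 0.0546
(-47, 152) delta [  4.8 -10.9]
[-177.96259849   -3.71179115    7.76809982]
```

Call:
move_arm:
  increments:
    - [[0, -5, -8], -0.025]
    - [[0, -4, -14], -0.015]
    - [[0, -2, -18], 0]
    - [[0, 0, -18], 0]
    - [[0, 0, -16], 0]
    - [[0, 0, -10], 0]
    - [[0, 0, -4], 0]
    - [[0, 0, 0], 0]

```text
clock: 44.65
tool_pos: [0.4574, 0.1513, 0.0171]
orientation: [-177.7, -3.9, 4.7]
force: [-0.5, -0.3, 0.2]
opening: 0.0547
```

```bash
python3 -c "
from h import *
go((-17,152)); print(ctrl.get_obs()['orientation'])"
```

```text
pan [-54.  152.3] z 0.0171 yawrel -0.8 F [-0.5 -0.3  0.2] M [-0.21  0.36  0.01] open 0.0547
(-17, 152) delta [36.8  3.2]
[-177.71121739   -3.86294722    4.66832318]
```

Call:
move_arm:
  increments:
    - [[6, 1, 0], 0.014]
    - [[8, 1, 0], 0]
    - [[8, 1, 0], 0]
    - [[6, 1, 0], 0]
    - [[4, 1, 0], 0]
    - [[4, 1, 0], 0]
    - [[4, 1, 0], 0]
    - [[4, 1, 0], 0]

```text
clock: 45.45
tool_pos: [0.4944, 0.1546, 0.0167]
orientation: [-178.0, -2.8, 5.2]
force: [-21.3, 4.8, 13.2]
opening: 0.0546
```

```bash
python3 -c "
from h import *
go((-17,152)); print(ctrl.get_obs()['orientation'])"
```

```text
pan [-16.8 152.1] z 0.0167 yawrel -0.31 F [-21.3   4.8  13.2] M [2.07 7.8  0.92] open 0.0546
(-17, 152) delta [-0.2 -0.1]
[-178.03458148   -2.81442064    5.15989506]
```

Call:
move_arm:
  increments:
    - [[-6, 0, 0], 0]
    - [[-4, 0, 0], 0]
    - [[1, -12, 0], 0]
    - [[1, -12, 0], 0]
    - [[1, -8, 0], 0]
    - [[0, -3, 0], 0]
    - [[0, 0, 0], 0]
    - [[0, 0, 0], 0]
  jaw: -1

```text
clock: 46.25
tool_pos: [0.4886, 0.1164, 0.0171]
orientation: [-178.0, -2.9, 5.1]
force: [0.3, 0.2, 0.5]
opening: 0.0014
```

```bash
python3 -c "
from h import *
go((-17,116)); print(ctrl.get_obs()['orientation'])
s=ctrl.snapshot('top');save(s['color'],'pics/top19.png',(175,135,320,240),5.5)
"
```

```text
pan [-26.1 114.6] z 0.0171 yawrel -0.4 F [0.3 0.2 0.5] M [-0.21  0.34 -0.07] open 0.0014
(-17, 116) delta [9.  2.2]
[-178.00088118   -2.89218555    5.07207124]
```

View pics/top19.png

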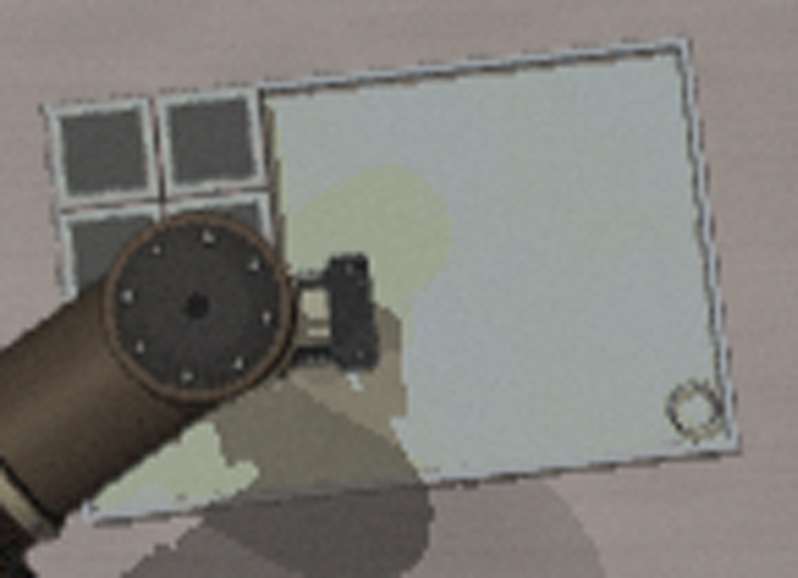

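The right column has moved up to the rim line (lid around 212,140). I press that column alone to seat it.

Call:
move_arm:
  increments:
    - [[4, 0.5, 0], 0.005]
    - [[4, 0.5, 0], 0]
    - [[4, 0.5, 0], 0]
    - [[4, 0.5, 0], 0]
    - [[4, 0.5, 0], 0]
    - [[4, 0.5, 0], 0]
    - [[4, 0.5, 0], 0]
    - [[4, 0.5, 0], 0]

```text
clock: 47.1
tool_pos: [0.4979, 0.1136, 0.0113]
orientation: [-178.7, -0.3, 5.2]
force: [-14.1, 2.7, 9.5]
opening: 0.0001
```

```bash
python3 -c "
from h import *
go((-17,116)); print(ctrl.get_obs()['orientation'])
"
```

```text
pan [-17.2 110.9] z 0.0113 yawrel -0.27 F [-14.1   2.7   9.5] M [1.1  5.55 0.35] open 0.0001
(-17, 116) delta [-0.3  5.1]
[-178.70595847   -0.34686043    5.19951135]
```

Call:
move_arm:
  increments:
    - [[-8, 0, 0], 0]
    - [[-10, 0, 6], 0]
    - [[-6, -4, 25], 0]
    - [[0, -20, 30], 0]
    - [[0, -36, 25], 0]
    - [[-3, -42, 15], 0]
    - [[-6, -44, 10], 0]
    - [[-8, -44, 0], 0]

```text
clock: 47.9
tool_pos: [0.4563, -0.0772, 0.1295]
orientation: [-178.9, -0.8, 5.9]
force: [1.1, -0.6, -0.3]
opening: 0.0005
```

Call:
move_arm:
  increments:
    - [[-10, -44, 0], 0]
    - [[-10, -44, 0], 0]
    - [[-12, -44, 0], 0]
    - [[-12, -44, 0], 0]
    - [[-14, -44, 0], 0]
    - [[-14, -44, 0], 0]
    - [[-10, -36, 0], 0]
    - [[-6, -20, 0], 0]

```text
clock: 48.7
tool_pos: [0.3642, -0.4107, 0.137]
orientation: [-179.3, -1.7, 6.0]
force: [0.1, 1.1, -0.4]
opening: 0.0003
```

```bash
python3 -c "
from h import *
go(); print(ctrl.get_obs()['orientation'])
s=ctrl.snapshot('top');save(s['color'],'pics/top20.png',(175,135,320,240),5.5)
for c,a,b,y in tins(s): print((topan(c)[0]*1e3).round(1),round(a*1e3),round(b*1e3),round(y-5.47,1))
s=ctrl.snapshot('side');save(s['color'],'pics/side20.png',(150,170,250,260),6)
"
```

```text
pan [-200.3 -398.3] z 0.137 yawrel 0.54 F [ 0.1  1.1 -0.4] M [-0.11  0.2   0.01] open 0.0003
[-179.25903861   -1.69446762    6.01205202]
[107.1 191.7] 57 56 -0.9
[ 30.6 191.5] 58 57 -0.0
[107.1 115.5] 56 56 -0.4
[ 31.2 115.1] 57 56 -0.3
```

View pics/top20.png

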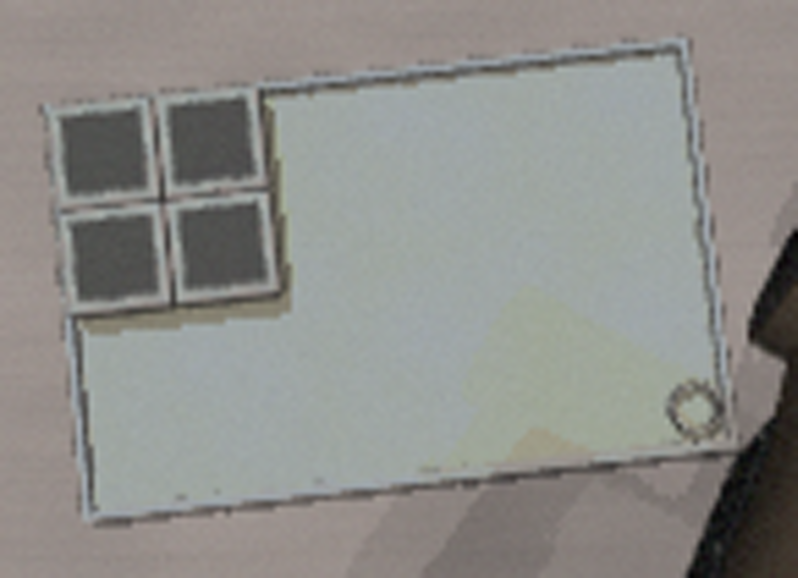

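View pics/side20.png

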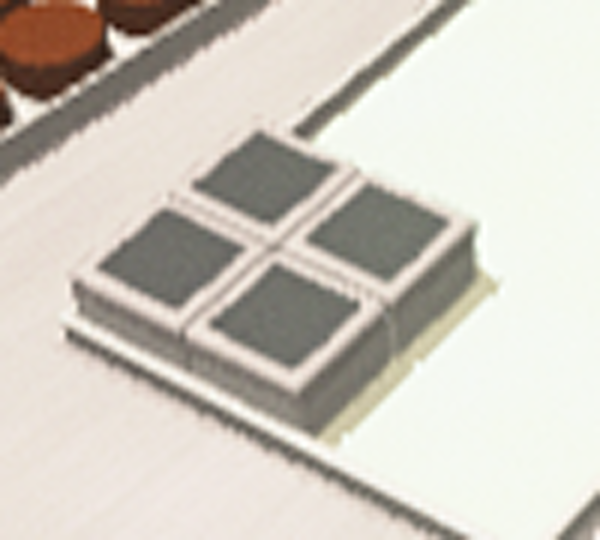

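Both views show a closed, square 2×2 block, with lid centres at (107.1,191.7), (107.1,115.5), (30.6,191.5) and (31.2,115.1). The targets are 107/31 in x and 192/116 in y. The cutter is still at pixel (690,410). I hand in the job.

```bash
python3 -c "
from h import *
print(ctrl.close_job()); print(ctrl.get_obs()['clock'])"
```

```text
the job is handed in; nothing more can be done
None
the job is handed in; nothing more can be done
```

The four tins stand as a closed two-by-two block in the pan's far left corner, with the full pair along the far rim. I handed the job in at about 49 s.

- **Telling them apart:** I pushed each tin and felt the drag. The right-hand tin and the second from the left dragged at 5–7 N (about 2 N·m at the wrist), so they are full. The other two gave no more than 1 N (about 0.2 N·m), so they are empty.
- **Arranging:** I gripped each tin and slid it into place, full ones first, then closed the block up by pushing along both rims. The push toward the left rim dragged the right column 4–5 mm off the far rim. I pushed that column back and measured again.
- **Last check (top camera, pan axes, mm):**

| Row | Measured centres (x, y) | Ideal centres (x, y) | Turned from square |
|---|---|---|---|
| Full (far rim) | (107.1, 191.7), (107.1, 115.5) | (107, 192), (107, 116) | 0.9° and 0.4° |
| Empty | (30.6, 191.5), (31.2, 115.1) | (31, 192), (31, 116) | 0.3° or less |

All centres are within 1 mm of ideal, so gaps of about 0.5 mm may remain, which is about the limit of what the camera can show. The cutter had not moved, and I saw no contact with anything else.

- **One departure from the rule:** while I dragged the second full tin, the wrist briefly carried about 9 N upward, roughly that tin's weight. It may have been lifted by a fraction of a millimetre for up to 0.8 s before I lowered it.

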